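# Refit the pivot pin of the board guillotine

## Task

The red blade arm of the board guillotine lies closed with its eye between the two blue ears of the pivot yoke, but its pivot pin is missing. Tip the black bin forward on its stand as far as it goes, take the T-handled pin out of the bin's back compartment, and pass it through ear, eye and ear from the side away from the cutting bed, pushing it fully home until the brass crossbar sits against the ear. Leave the blade arm lying closed in its yoke and do not disturb the other things on the bench.

Things in the scene. Friction and masses are not known exactly. Their poses are not given: they have to be found in the camera images.
- rack: Fixed bin stand. Origin on the bench below the bin's pivot (75 mm up); x from the bin's front (robot side) to its back, y along the pivot, z up. Blue 4 mm cheeks at y = +-87 mm (x +-55, top 130) carry the black bin. White posts 30 mm square at x = 75 to 105, y = +-(91 to 121) carry a blue deck with small boxes over the bin's back half: x 63 to 119, underside 250, tops 291 mm above the bench.
- bin (a joint): Tilt of the black bin on its pivot, rad: 0 = level (start), grows as it tips forward (front down, towards the robot), stop at 0.55. It stays where it is left (hinge friction 0.5 N m): about 8 N down on the front lip tips it; pressing on its back tips it back. Tipping by a moves a bin point x, z (from the pivot) to x cos a - z sin a, x sin a + z cos a.
- bin_pivot (a point): Middle of the bin's pivot axis, 75 mm above the bench; axes turn with the bin (x to its back, z up from its floor). In these axes, mm: floor's upper face z = -11; front wall x = -80 to -76, top z = 30; side walls y = +-(76 to 80), top z = 42 (30 ahead of x = -20); back wall x = 147 to 151, top 42; cross divider x = 18 to 22, top 29. Pin behind the divider, a loose bracket before it.
- bin_lip (a point): Centre of the top face of the grey lip along the bin's front rim (24 mm deep, 110 mm wide, 4 mm thick), 91 mm before the pivot and 30 mm above it when level. It moves almost straight down, 52 mm, as the bin tips to its stop; the rim behind it then stands some 7 mm higher than the lip's centre. Axes turn with the bin (x to its back, z up from its floor).
- pin: Pivot pin, about 220 g: steel shank 16 mm thick, 90 mm long, last 11 mm tapering to a 7 mm nose; brass crossbar 16 mm thick, 60 mm long. Origin on the shank's axis at the crossbar's inner face (outer face x = -16); x to the nose, y along the crossbar; balance point x = 23. Starts flat on the bin's floor (axis 8 mm over it), crossbar to the robot.
- pin_nose (a point): End of the pin's nose, 90 mm from its origin. In the bin it stays put or slides to the divider when the bin is tipped. The bores of ears and eye are greased (friction about 0.15); let go half-way, the pin stays in them and sags a few mm at its crossbar.
- guillotine: Fixed board guillotine, grey base 12 mm thick (x -45 to 130, y -340 to 30). Origin on the bench under the middle of the pivot yoke; x along the pivot holes towards the bed's side; blade arm along -y. Bed x 10 to 130, y -330 to -40, top 40 mm, with a fence (y -56 to -44, top 54). Nothing of it stands before the ears on the -x side but the base.
- ear_in (a point): Centre of the hole on the outer face of the ear away from the bed (robot's side), 24 mm from the yoke's middle, 60 mm above the bench, where the pin goes in. Axes as the guillotine: push along +x. With the pin home its origin is here.
- yoke_mid (a point): Middle of the yoke on the hole axis, 60 mm above the bench, axes as the guillotine. Two blue ears, 10 mm thick, 44 mm wide, top 78 mm above the bench, stand at x = -24 to -14 and 14 to 24 mm, each with a 18.5 mm hole; a web joins them at y = 22 to 30, top 60 mm above the bench.
- blade_arm: Loose blade arm, about 900 g, 440 mm long: red bar, black handle, steel eye. It rests on the yoke's saddle and on a rubber stop near the handle. Origin at the eye's centre (block 24 mm thick along x, 36 mm square, 18.5 mm hole along x); bar along -y, z up. The eye has 2 mm room to each ear, its hole within about 1 mm of theirs; the pin's nose can shift it.
- spool: Bystander: steel spool of solder, 54 mm diameter, 60 mm high; origin under its centre.
- tape: Bystander: yellow tape roll lying flat, 110 mm diameter, 24 mm high; origin under its centre.
- driver: Bystander: orange-handled screwdriver, 200 mm long, lying near the robot on its right; x along it.
- flask: Bystander: clear flask with a blue cap, 60 mm diameter, 150 mm high; origin under its centre.
- board: Bystander: green circuit board 90 x 70 x 4 mm lying on the cutting bed; origin under its centre.
Not all that is in view belongs to the job. Of the things that look like the pin, the larger one is meant.

How it is judged (in metres and radians):
On the way, in this order (a step that is already met when the one before it is completed fails the run):
1. the bin is tipped forward to its stop (value of joint bin above 0.48 rad), for 0.2 s.
2. the pin has been lifted out of the bin ((y of pin in the frame of rack below -0.13 m or x of pin in the frame of rack below -0.13 m)), for 0.1 s.
At the end, for the whole second after the job is handed in: Pin through ear, eye and ear: crossbar within 3.5 mm of the ear away from the bed, origin within 5.5 mm of ear_in, within 0.08 rad of the hole axis, nose 55 mm past the yoke middle; arm closed (tilt under 0.04, turned under 0.06 rad), eye within 6 mm of yoke_mid; both at rest (x of pin in the frame of ear_in above -0.0035 m and distance between pin and ear_in below 0.0055 m and angle between the x axis of pin and the x axis of guillotine, either way round below 0.08 rad and x of pin_nose in the frame of yoke_mid above 0.055 m and distance between yoke_mid and blade_arm below 0.006 m and angle between blade_arm's own z axis and vertical below 0.04 rad and angle between the y axis of blade_arm and the y axis of guillotine, either way round below 0.06 rad and linear speed of each of pin, blade_arm below 0.01 m/s); the robot touches nothing.
It fails at once if the blade arm is lifted or knocked out of its place (eye 15 mm away, or tipped 0.15 rad) (distance of blade_arm from where it was at the start of the episode above 0.015 m or angle between blade_arm's own z axis and vertical above 0.15 rad).
It fails at once if the solder spool, the tape roll, the flask or the screwdriver is pushed more than 30 mm (distance of any of spool, tape, driver, flask from where it was at the start of the episode above 0.03 m).
It fails at once if the spool, the tape roll or the flask is tipped over (angle between any of spool, tape, flask's own z axis and vertical above 0.4 rad).
It fails at once if the circuit board on the bed is pushed more than 30 mm (distance of board from where it was at the start of the episode above 0.03 m).
It also fails if it takes over 72 s, if anything falls off the work surface, if the arm or the gripper's body presses on something with over 40 N, if the wrist force passes 120 N, or if a joint passes its speed limit or range.

## Robot

A 7-joint arm with a two-finger parallel gripper is mounted at the origin on the work surface. World frame = base frame: x ahead of the robot, y to its left, z up, the work surface at z = 0. Lengths are in mm, angles in rad, forces in N, time in s.
With the tool pointing down it reaches from about 400 to 875 mm from the base axis. Payload 4.4 kg.
Tool frame: the origin (TCP) lies at the very end of the fingers, on their centre line; the grasp point (between the pads) lies 19 mm behind it; z points along the fingers, y is the direction in which the jaws open and shut (so a half turn about z gives the same grasp; the last joint's range is limited). The gripper opens to 85 mm and grips with 20 to 120 N. Pads are 22 mm wide; open, the fingers measure 114 mm over their backs; the gripper's body (76 mm by 85 mm) begins 54 mm behind the grasp point. The pads swing forward as they close: fully open they stand 13 mm farther back than shut.
Start: joints at [1.152, 0.628, 0.038, 1.517, -0.027, 0.996, -0.02], TCP at [224.62, -609.97, 231.313] pointing down, gripper open.
Joint ranges: [-3.06, 3.06], [-0.37, 2.12], [-1.25, 1.32], [0.18, 2.47], [-1.1, 4.24], [0.23, 1.98], [-2.94, 2.94]. Speed limits (rad/s): [2.57, 2.57, 3.14, 3.14, 3.14, 3.14, 3.14].

## Interface

Orientations are given as [roll, pitch, yaw] about the fixed x, y, z axes, in that order (R = Rz(yaw) Ry(pitch) Rx(roll)).
In Python, from cell import read_state, get_image, calibration, finish_job gives the robot as it stands. The module is installed in compiled form; this text tells all that it offers.
- The arm moves only by the tool apply_moves, never from a script. Its argument "increments" is a list of rows, each an object of numbers: "tx", "ty", "tz": the shift along the world's x, y, z in m; "rx", "ry", "rz": the turn, a rotation vector about the world's x, y, z in units of 5 degrees (1.0 is 5 degrees); "claw": the finger opening in m, from 0 to 0.0854. In form: [{"tx": .., "ty": .., "tz": .., "rx": .., "ry": .., "rz": .., "claw": ..}, ...]. A call has 1 to 12 rows; each row is the pose to reach, as a shift and turn from the pose commanded when the call began; what a row does not reach only later rows make up. A row lasts 1/10 s, in which the tool goes at most 50 mm and 8.59 degrees, less where a joint would pass 70% of its speed; a pose out of reach is approached as far as the arm can. A call with a gripper value outside its range is refused whole. The fingers move at their own pace and stop on an object; the grip force is fixed at half the most. Time passes only in rows, so rows that repeat a pose let the fingers close. It gives the time, the measured TCP pose, the force and the opening at its end, in the units of the state.
- read_state(): the state, without advancing time (a new reading comes with each control period).
- get_image(name): name is "scene" or "top"; returns the picture (420x560x3 uint8, red, green, blue); there is no depth.
- calibration(name): a dict with "camera_matrix" (3x3 intrinsics, pixels), "distortion" ([k1, k2, p1, p2, k3] as OpenCV has them; the pictures are not rectified), "origin" and "attitude" of the camera in the world. Camera axes: x right, y up, looking along -z (the intrinsics and any distortion apply to the point x, -y, -z); pixel columns grow to the right and rows downward; lengths in mm; the calibration is good to about 2 mm. A picture is of the moment at which its call begins. calibration takes no time and is no camera call.
- finish_job(): hands the job in, once; it reports no verdict.
The state is a dict: "clock": time; "qpos": joint angles; "qd": joint speeds; "tau": joint torques, N m; "eef_pos": TCP position; "tool_rot": TCP orientation; "force": force on the tool from outside, world axes, zero at the start; "torque": the same for the moment, N m; "width": finger opening in mm.
Only numpy, scipy, OpenCV 4.12 (cv2) and the standard library are available. Lean on these libraries where they do the work, as an engineer would, in place of code of your own. Each camera call takes 0.05 s, during which the arm holds its last target. There are 200 camera calls.

## Working session

There is one attempt and no reset: what is moved stays moved. The work goes in short steps, Python scripts to look and compute and a tool call to move; the robot and the scene stay as the last step left them, time stands still between calls to the robot, and variables do not carry over. Pictures are saved under pics/ and viewed, about 8 in all and at most 12, crops included, and the job is handed in when it is done.

Besides the shell and the picture viewer there is one more tool, called after "Request:" as name([rows], argument=value, ...), one row to a line, values as JSON. apply_moves: Moves the arm, as the interface text tells. Its arguments: {"type":"object","properties":{"increments":{"type":"array"}},"required":["increments"]}

```bash
mkdir -p pics; cat > h.py <<'E'
import numpy as np, cv2, json
from cell import read_state, get_image, calibration, finish_job
def save(name, f): 
    im=get_image(name); cv2.imwrite('pics/'+f, im[:,:,::-1]); return im
def cam(name):
    c=calibration(name); K=np.array(c['camera_matrix'],float); d=np.array(c['distortion'],float)
    o=np.array(c['origin'],float); A=np.array(c['attitude'],float)
    if A.size==3:
        from scipy.spatial.transform import Rotation as R
        A=R.from_euler('xyz',A).as_matrix()
    return K,d,o,A
def ray(name,uv):
    K,d,o,A=cam(name)
    p=cv2.undistortPoints(np.array([[uv]],float),K,d)[0,0]
    v=A@np.array([p[0],-p[1],-1.0]); return o,v/np.linalg.norm(v)
def onplane(name,uv,z):
    o,v=ray(name,uv); return o+v*(z-o[2])/v[2]
def proj(name,P):
    K,d,o,A=cam(name); P=np.atleast_2d(np.array(P,float))
    q=(P-o)@A; q=q*np.array([1,-1,-1])
    return cv2.projectPoints(q,np.zeros(3),np.zeros(3),K,d)[0][:,0]
def tri(uv1,uv2,n1='scene',n2='top'):
    o1,v1=ray(n1,uv1);o2,v2=ray(n2,uv2)
    s=np.linalg.lstsq(np.c_[v1,-v2],o2-o1,rcond=None)[0]
    a=o1+v1*s[0];b=o2+v2*s[1]; return (a+b)/2,np.linalg.norm(a-b)
E
python3 - <<'E'
from h import *
for n in('scene','top'):
    save(n,n+'0.png'); c=calibration(n); print(n,c)
s=read_state(); print({k:np.round(s[k],3) for k in s})
E
```

```text
scene {'camera_matrix': array([[390.4354093 ,   0.        , 276.52413761],
       [  0.        , 390.4354093 , 206.27592257],
       [  0.        ,   0.        ,   1.        ]]), 'distortion': array([0.02367839, 0.        , 0.        , 0.        , 0.        ]), 'origin': array([1055.8250113 ,  386.3699941 ,  908.27479532]), 'attitude': array([ 0.65645747, -0.00639158,  2.07315944])}
top {'camera_matrix': array([[523.3969392 ,   0.        , 291.61075825],
       [  0.        , 523.3969392 , 212.04030518],
       [  0.        ,   0.        ,   1.        ]]), 'distortion': array([-0.14301827,  0.        ,  0.        ,  0.        ,  0.        ]), 'origin': array([ 175.22815817,   92.62246401, 1808.5955865 ]), 'attitude': array([ 0.19822105,  0.0058126 , -1.55699878])}
{'clock': np.float64(0.1), 'qpos': array([ 1.152,  0.629,  0.038,  1.518, -0.027,  0.996, -0.02 ]), 'qd': array([-0.   , -0.004,  0.   , -0.001, -0.001,  0.002, -0.   ]), 'tau': array([ 3.0000e-03, -5.6453e+01,  1.2310e+00, -1.9397e+01,  1.1000e-02,
        5.0000e-03,  0.0000e+00]), 'eef_pos': array([ 224.439, -609.426,  230.473]), 'tool_rot': array([-3.14 , -0.   ,  0.353]), 'force': array([-0.141,  0.284, -0.177]), 'torque': array([ 0.028, -0.008,  0.014]), 'width': np.float64(85.357)}
```

```bash
python3 -c "
import cv2
for n in('scene','top'):
    cv2.imwrite('pics/'+n+'0b.png',cv2.resize(cv2.imread('pics/'+n+'0.png'),(800,600),interpolation=cv2.INTER_CUBIC))"
```

```text
(no output)
```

View pics/scene0b.png

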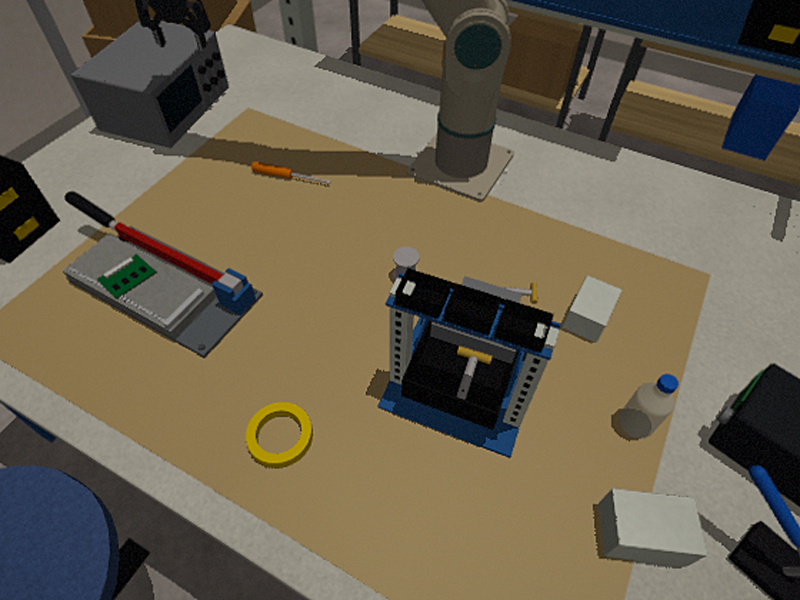

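View pics/top0b.png

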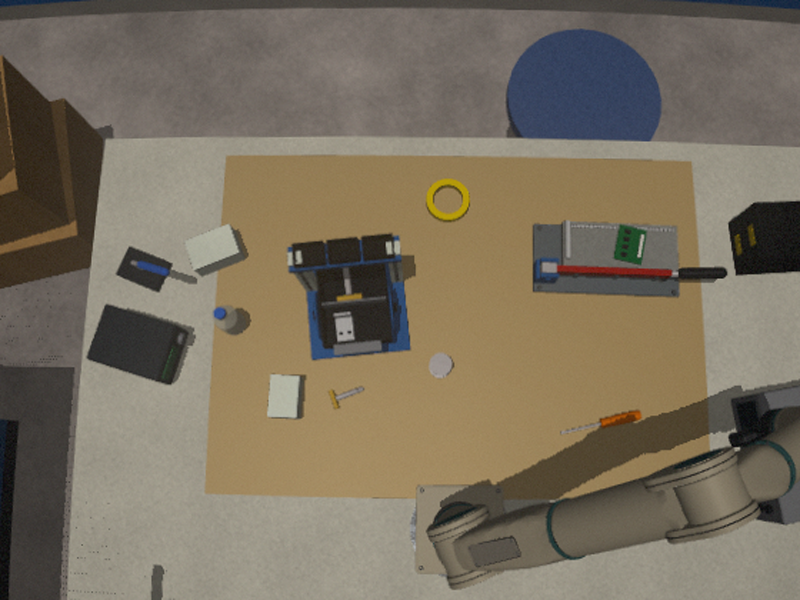

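The scene view shows the bin stand at about (460,350), with the T-pin under the deck at (475,365). The guillotine yoke is at (232,287). The top view shows the bin at (350,310) and the yoke at (547,270).

There are two T-pins: one in the bin (top 348,297) and one on the bench (top 345,395). The one in the bin's back compartment looks larger and fits the description. I'll check it in an enlarged crop.

```bash
python3 - <<'E'
from h import *
print(proj('top',[0,0,0])*800/560, proj('scene',[0,0,0])*800/560)
t=cv2.imread('pics/top0.png'); s=cv2.imread('pics/scene0.png')
def crop(im,x,y,w,h,k):
    c=cv2.resize(im[y:y+h,x:x+w],None,fx=k,fy=k,interpolation=cv2.INTER_CUBIC)
    c=cv2.convertScaleAbs(c,alpha=1.5,beta=25)
    for i in range(0,w,10): cv2.putText(c,str(x+i) if i%20==0 else '|',(i*k,8),0,.3,(255,255,0),1)
    for j in range(0,h,10): cv2.putText(c,str(y+j),(0,j*k+3),0,.3,(0,255,255),1)
    return c
a=crop(t,195,160,100,130,4)      #400x520
b=crop(s,255,170,140,150,4)[:, :]   #
b=cv2.resize(b,(400,int(600*400/560)))
out=np.zeros((600,800,3),np.uint8); out[:520,:400]=a; out[:b.shape[0],400:]=b
g=crop(t,365,150,110,60,3); out[430:610,400:730]=g[:170]
cv2.imwrite('pics/c1.png',out)
E
```

```text
[[459.32007691 527.42176925]] [[460.51511962 164.69377626]]
```

View pics/c1.png

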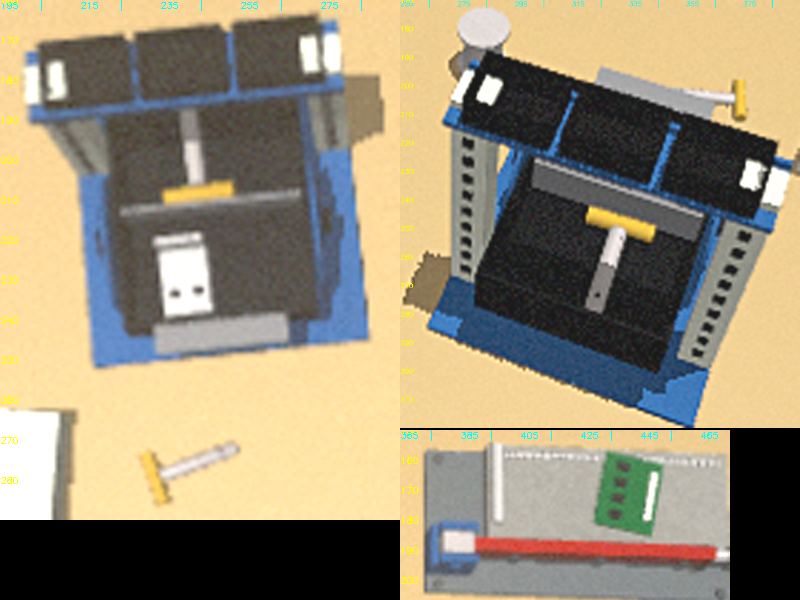

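The crop confirms it. The pin in the bin has a crossbar about 17 px long, against about 12 px for the one on the bench, so it is the larger and the right one. It lies with its crossbar close to the divider. Next I'll compute the poses from the corner pixels.

```bash
cat >> h.py <<'E'
from scipy.optimize import least_squares
def fit(pts, x0):   # pts: list (cam, (u,v), local xyz) -> x,y,yaw by reprojection
    def T(q,l): c,s=np.cos(q[2]),np.sin(q[2]); l=np.array(l,float); return np.array([q[0]+c*l[0]-s*l[1],q[1]+s*l[0]+c*l[1],l[2]])
    f=lambda q: np.concatenate([proj(n,T(q,l))[0]-uv for n,uv,l in pts])
    r=least_squares(f,x0,x_scale=[10,10,.05],loss='soft_l1'); return r.x, np.round(f(r.x).reshape(-1,2),1).tolist(), T
E
python3 - <<'E'
from h import *
C=lambda px,py:(195+px/4,160+py/4)
S=lambda px,py:(255+(px-400)*1.4/4,170+py*1.4/4)
rk=[('top',C(155,352),(-103,55,105)),('top',C(288,340),(-103,-55,105)),('top',C(288,314),(-79,-55,105)),('top',C(152,328),(-79,55,105)),
 ('top',C(122,209),(20,76,104)),('top',C(300,191),(20,-76,104)),
 ('scene',S(447,118),(119,-121,254)),('scene',S(772,224),(119,121,254))]
q,r,T=fit(rk,[450,250,0]); print('rack',np.round(q,3),r)
# also scene white box? crossbar
gt=cv2.imread('pics/top0.png'); 
for n in('top','scene'):
    im=cv2.imread('pics/%s0.png'%n); h=cv2.cvtColor(im,cv2.COLOR_BGR2HSV)
    for nm,lo,hi in(('gold',(12,120,120),(28,255,255)),('blue',(100,120,60),(125,255,255)),('red',(0,150,80),(6,255,255))):
        m=cv2.inRange(h,lo,hi); cs,_=cv2.findContours(m,cv2.RETR_EXTERNAL,cv2.CHAIN_APPROX_NONE)
        for c in cs:
            if cv2.contourArea(c)>15:
                print(n,nm,cv2.contourArea(c),[np.round(v,1) for v in cv2.minAreaRect(c)],cv2.boundingRect(c))
g=[('top',(373,157.2),(130,30,12)),('top',(373,204.2),(-45,30,12)),('top',(475.3,206.5),(-45,-340,12))]
q,r,T=fit(g,[500,-150,0]); print('guil',np.round(q,3),r)
print('ear_in',T(q,(-24,0,60)))
print('spool', onplane('top',(308,255.5),60),'flask',onplane('top',(155,219),150),'tape',onplane('top',(313,140),24))
E
```

```text
rack [4.99801e+02 2.51487e+02 1.09000e-01] [[0.2, 0.9], [0.3, 0.8], [-0.4, 0.1], [0.4, -0.3], [-0.5, 0.7], [0.4, 0.9], [-0.7, 0.8], [0.0, 2.3]]
top gold 84.0 [array([434.8, 291.8]), array([ 7.3, 28.7]), np.float64(82.6)] (421, 287, 29, 11)
top gold 30.5 [array([232.8, 278.9]), array([13.6,  3.5]), np.float64(71.6)] (230, 272, 7, 14)
top gold 32.0 [array([244. , 207.9]), array([ 2.9, 16.4]), np.float64(82.9)] (236, 206, 17, 5)
top gold 281.5 [array([ 26.7, 167.6]), array([ 8.2, 55.9]), np.float64(71.9)] (0, 155, 54, 22)
top gold 677.5 [array([313. , 138.8]), array([30.4, 29. ]), np.float64(8.1)] (298, 124, 31, 31)
top gold 85.0 [array([  5. , 126.5]), array([10., 15.]), np.float64(0.0)] (0, 119, 11, 16)
top blue 36.0 [array([153.5, 219. ]), array([6., 7.]), np.float64(90.0)] (150, 216, 8, 7)
top blue 237.5 [array([220.7, 228.9]), array([48.8, 17.3]), np.float64(70.4)] (216, 204, 22, 47)
top blue 255.0 [array([279. , 221.5]), array([47., 14.]), np.float64(90.0)] (272, 198, 15, 48)
top blue 16.5 [array([384.4, 193.3]), array([11.2,  3.9]), np.float64(6.3)] (379, 191, 12, 5)
top blue 89.
[... 2074 characters left out ...]
.float64(45.0)] (162, 198, 14, 13)
scene blue 35.0 [array([155.1, 200.8]), array([14.3,  3.1]), np.float64(26.6)] (148, 197, 15, 8)
scene blue 24.0 [array([164.5, 191.5]), array([13.9,  2.2]), np.float64(26.6)] (158, 188, 14, 8)
scene blue 1719.5 [array([535.3,  82.8]), array([35.7, 62. ]), np.float64(26.1)] (506, 53, 54, 59)
scene red 295.0 [array([117.3, 175.4]), array([82.3,  4.9]), np.float64(26.6)] (80, 156, 76, 40)
guil [ 6.11777e+02 -2.08681e+02 -9.00000e-03] [[-0.5, -0.4], [0.0, 0.2], [0.4, 0.2]]
ear_in [ 587.77812085 -208.46157281   60.        ]
spool [378.27659002  50.59949369  60.        ] flask [479.43842246 552.01158456 150.        ] tape [798.00191439  34.86402944  24.        ]
```

Request:
apply_moves([
  {"tx": 0.325,"ty": 0.31,"tz": 0.12,"rz": -2.8,"claw": 0},
  {"tx": 0.325,"ty": 0.31,"tz": 0.12,"rz": -2.8,"claw": 0},
  {"tx": 0.325,"ty": 0.31,"tz": 0.12,"rz": -2.8,"claw": 0},
  {"tx": 0.325,"ty": 0.31,"tz": 0.12,"rz": -2.8,"claw": 0},
  {"tx": 0.325,"ty": 0.31,"tz": 0.12,"rz": -2.8,"claw": 0},
  {"tx": 0.325,"ty": 0.31,"tz": 0.12,"rz": -2.8,"claw": 0},
  {"tx": 0.325,"ty": 0.31,"tz": 0.12,"rz": -2.8,"claw": 0},
  {"tx": 0.325,"ty": 0.31,"tz": 0.12,"rz": -2.8,"claw": 0},
  {"tx": 0.325,"ty": 0.31,"tz": 0.12,"rz": -2.8,"claw": 0},
  {"tx": 0.325,"ty": 0.31,"tz": 0.12,"rz": -2.8,"claw": 0},
  {"tx": 0.325,"ty": 0.31,"tz": 0.12,"rz": -2.8,"claw": 0},
])

```text
$.increments[0]: bad value
```

Request:
apply_moves([
  {"tx": 0.05,"ty": 0.05,"tz": 0.02,"rx": 0.0,"ry": 0.0,"rz": -1.0,"claw": 0.001},
])

```text
clock: 0.2
eef_pos: [250.6, -579.5, 242.6]
tool_rot: [-3.14, 0.007, 0.252]
force: [0.7, -1.1, -0.1]
width: 73.2
```

Request:
apply_moves([
  {"tx": 0.29,"ty": 0.275,"tz": 0.105,"rx": 0.0,"ry": 0.0,"rz": -1.8,"claw": 0.0},
  {"tx": 0.29,"ty": 0.275,"tz": 0.105,"rx": 0.0,"ry": 0.0,"rz": -1.8,"claw": 0.0},
  {"tx": 0.29,"ty": 0.275,"tz": 0.105,"rx": 0.0,"ry": 0.0,"rz": -1.8,"claw": 0.0},
  {"tx": 0.29,"ty": 0.275,"tz": 0.105,"rx": 0.0,"ry": 0.0,"rz": -1.8,"claw": 0.0},
  {"tx": 0.29,"ty": 0.275,"tz": 0.105,"rx": 0.0,"ry": 0.0,"rz": -1.8,"claw": 0.0},
  {"tx": 0.29,"ty": 0.275,"tz": 0.105,"rx": 0.0,"ry": 0.0,"rz": -1.8,"claw": 0.0},
  {"tx": 0.29,"ty": 0.275,"tz": 0.105,"rx": 0.0,"ry": 0.0,"rz": -1.8,"claw": 0.0},
  {"tx": 0.29,"ty": 0.275,"tz": 0.105,"rx": 0.0,"ry": 0.0,"rz": -1.8,"claw": 0.0},
  {"tx": 0.29,"ty": 0.275,"tz": 0.105,"rx": 0.0,"ry": 0.0,"rz": -1.8,"claw": 0.0},
])

```text
clock: 1.1
eef_pos: [554.0, -294.3, 350.7]
tool_rot: [-3.139, -0.005, 0.118]
force: [0.3, 0.4, -0.0]
width: 0.3
```

Request:
apply_moves([
  {"tx": -0.14,"ty": 0.54,"tz": -0.18,"rx": 0.0,"ry": 0.0,"rz": 0.0,"claw": 0.0},
  {"tx": -0.14,"ty": 0.54,"tz": -0.18,"rx": 0.0,"ry": 0.0,"rz": 0.0,"claw": 0.0},
  {"tx": -0.14,"ty": 0.54,"tz": -0.18,"rx": 0.0,"ry": 0.0,"rz": 0.0,"claw": 0.0},
  {"tx": -0.14,"ty": 0.54,"tz": -0.18,"rx": 0.0,"ry": 0.0,"rz": 0.0,"claw": 0.0},
  {"tx": -0.14,"ty": 0.54,"tz": -0.18,"rx": 0.0,"ry": 0.0,"rz": 0.0,"claw": 0.0},
  {"tx": -0.14,"ty": 0.54,"tz": -0.18,"rx": 0.0,"ry": 0.0,"rz": 0.0,"claw": 0.0},
  {"tx": -0.14,"ty": 0.54,"tz": -0.18,"rx": 0.0,"ry": 0.0,"rz": 0.0,"claw": 0.0},
  {"tx": -0.14,"ty": 0.54,"tz": -0.18,"rx": 0.0,"ry": 0.0,"rz": 0.0,"claw": 0.0},
  {"tx": -0.14,"ty": 0.54,"tz": -0.18,"rx": 0.0,"ry": 0.0,"rz": 0.0,"claw": 0.0},
  {"tx": -0.14,"ty": 0.54,"tz": -0.18,"rx": 0.0,"ry": 0.0,"rz": 0.0,"claw": 0.0},
  {"tx": -0.14,"ty": 0.54,"tz": -0.18,"rx": 0.0,"ry": 0.0,"rz": 0.0,"claw": 0.0},
  {"tx": -0.14,"ty": 0.54,"tz": -0.18,"rx": 0.0,"ry": 0.0,"rz": 0.0,"claw": 0.0},
])

```text
clock: 2.3
eef_pos: [407.1, 241.5, 168.9]
tool_rot: [-3.141, 0.001, 0.111]
force: [1.3, 0.5, 0.5]
width: -0.3
```

Request:
apply_moves([
  {"tx": 0.0,"ty": 0.0,"tz": -0.04,"rx": 0.0,"ry": 0.0,"rz": 0.0,"claw": 0.0},
  {"tx": 0.0,"ty": 0.0,"tz": -0.06,"rx": 0.0,"ry": 0.0,"rz": 0.0,"claw": 0.0},
  {"tx": 0.0,"ty": 0.0,"tz": -0.067,"rx": 0.0,"ry": 0.0,"rz": 0.0,"claw": 0.0},
  {"tx": 0.0,"ty": 0.0,"tz": -0.074,"rx": 0.0,"ry": 0.0,"rz": 0.0,"claw": 0.0},
  {"tx": 0.0,"ty": 0.0,"tz": -0.081,"rx": 0.0,"ry": 0.0,"rz": 0.0,"claw": 0.0},
  {"tx": 0.0,"ty": 0.0,"tz": -0.088,"rx": 0.0,"ry": 0.0,"rz": 0.0,"claw": 0.0},
  {"tx": 0.0,"ty": 0.0,"tz": -0.095,"rx": 0.0,"ry": 0.0,"rz": 0.0,"claw": 0.0},
  {"tx": 0.0,"ty": 0.0,"tz": -0.102,"rx": 0.0,"ry": 0.0,"rz": 0.0,"claw": 0.0},
  {"tx": 0.0,"ty": 0.0,"tz": -0.108,"rx": 0.0,"ry": 0.0,"rz": 0.0,"claw": 0.0},
  {"tx": 0.0,"ty": 0.0,"tz": -0.112,"rx": 0.0,"ry": 0.0,"rz": 0.0,"claw": 0.0},
])

```text
clock: 3.3
eef_pos: [405.7, 238.1, 57.9]
tool_rot: [3.14, 0.005, 0.109]
force: [-5.8, 0.0, 6.7]
width: -0.0
```

```bash
python3 -c "
from h import *
s=read_state(); print(s['eef_pos'],s['force'])"
```

```text
[405.68400544 238.07834039  57.94327773] [-5.8091152   0.02499398  6.69961276]
```

Request:
apply_moves([
  {"tx": -0.002,"ty": 0.0,"tz": -0.004,"rx": 0.0,"ry": 0.0,"rz": 0.0,"claw": 0.0},
  {"tx": -0.002,"ty": 0.0,"tz": -0.007,"rx": 0.0,"ry": 0.0,"rz": 0.0,"claw": 0.0},
  {"tx": -0.002,"ty": 0.0,"tz": -0.009,"rx": 0.0,"ry": 0.0,"rz": 0.0,"claw": 0.0},
  {"tx": -0.002,"ty": 0.0,"tz": -0.009,"rx": 0.0,"ry": 0.0,"rz": 0.0,"claw": 0.0},
])

```text
clock: 3.7
eef_pos: [406.5, 238.4, 52.8]
tool_rot: [-3.141, -0.001, 0.107]
force: [-8.2, -3.3, 43.4]
width: -0.1
```

Request:
apply_moves([
  {"tx": 0.0,"ty": 0.0,"tz": 0.003,"rx": 0.0,"ry": 0.0,"rz": 0.0,"claw": 0.0},
  {"tx": 0.0,"ty": 0.0,"tz": 0.003,"rx": 0.0,"ry": 0.0,"rz": 0.0,"claw": 0.0},
  {"tx": 0.0,"ty": 0.0,"tz": 0.02,"rx": 0.0,"ry": 0.0,"rz": 0.0,"claw": 0.0},
  {"tx": 0.0,"ty": 0.0,"tz": 0.07,"rx": 0.0,"ry": 0.0,"rz": 0.0,"claw": 0.03},
  {"tx": 0.0,"ty": -0.02,"tz": 0.12,"rx": 0.0,"ry": 0.0,"rz": 0.0,"claw": 0.05},
  {"tx": 0.0,"ty": -0.06,"tz": 0.16,"rx": 0.0,"ry": 0.0,"rz": 0.0,"claw": 0.05},
  {"tx": 0.0,"ty": -0.1,"tz": 0.2,"rx": 0.0,"ry": 0.0,"rz": 0.0,"claw": 0.05},
  {"tx": 0.0,"ty": -0.14,"tz": 0.2,"rx": 0.0,"ry": 0.0,"rz": 0.0,"claw": 0.05},
  {"tx": 0.0,"ty": -0.14,"tz": 0.2,"rx": 0.0,"ry": 0.0,"rz": 0.0,"claw": 0.05},
])

```text
clock: 4.6
eef_pos: [407.5, 92.6, 251.1]
tool_rot: [3.139, -0.004, 0.098]
force: [0.3, 0.3, -0.1]
width: 49.7
```

```bash
python3 - <<'E'
from h import *
t=save('top','top1.png')[:,:,::-1]; s=save('scene','scene1.png')[:,:,::-1]
def crop(im,x,y,w,h,k):
    c=cv2.resize(im[y:y+h,x:x+w],None,fx=k,fy=k,interpolation=cv2.INTER_CUBIC)
    c=cv2.convertScaleAbs(c,alpha=1.5,beta=25)
    for i in range(0,w,20): cv2.putText(c,str(x+i),(i*k,8),0,.3,(255,255,0),1)
    for j in range(0,h,10): cv2.putText(c,str(y+j),(0,j*k+3),0,.3,(0,255,255),1)
    return c
out=np.zeros((600,800,3),np.uint8)
out[:400,:400]=crop(t,200,165,80,80,5); out[:400,400:]=crop(s,270,190,100,100,4)
out[400:600,:400]=crop(s,145,175,80,40,5); out[400:600,400:800]=crop(t,365,170,80,40,5)
cv2.imwrite('pics/c2.png',out)
print(read_state()['eef_pos'],read_state()['tool_rot'])
E
```

```text
[407.0395856   97.40115996 249.61664868] [-3.14154865e+00 -1.63162238e-03  1.03888149e-01]
```

View pics/c2.png

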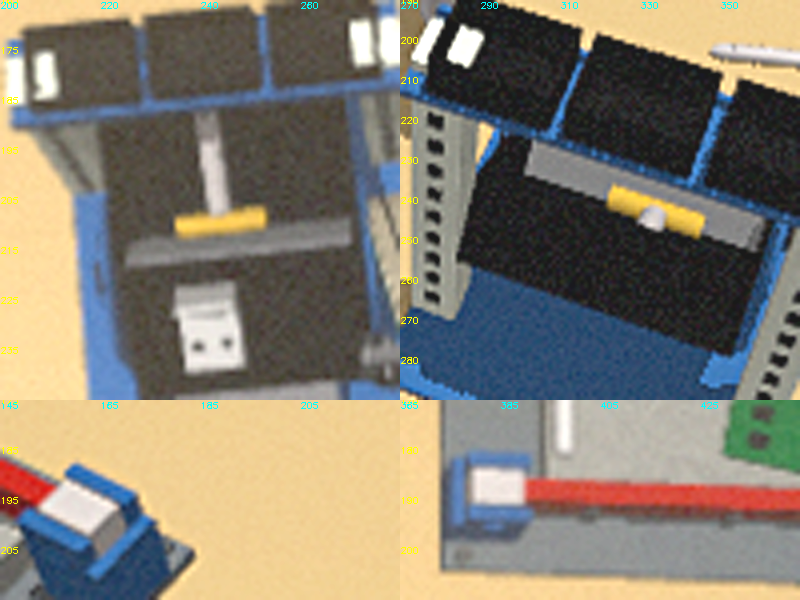

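The crops show the bin fully tipped and the pin's crossbar just behind the divider (top (244,208); in the scene view the nose is at (333,244)). The shank runs up under the deck, and the yoke and eye are clear in both views. Next I'll compute the pin and yoke poses.

```bash
python3 - <<'E'
from h import *
from scipy.spatial.transform import Rotation as R
rx,ry,yaw=499.8,251.5,.109; a=.55
M=R.from_euler('z',yaw).as_matrix()@np.array([[np.cos(a),0,-np.sin(a)],[0,1,0],[np.sin(a),0,np.cos(a)]]); P0=np.array([rx,ry,75.])
def binpt(cam_,uv,z):
    o,v=ray(cam_,uv); o2=M.T@(o-P0); v2=M.T@v; return o2+v2*(z-o2[2])/v2[2]
W=lambda l:P0+M@np.array(l,float)
g={}
for n,box in(('top',(225,195,40,25)),('scene',(315,230,40,25))):
    im=cv2.imread('pics/%s1.png'%n); h=cv2.cvtColor(im,cv2.COLOR_BGR2HSV); x,y,w,hh=box
    m=cv2.inRange(h,(12,100,100),(30,255,255)); mm=np.zeros_like(m); mm[y:y+hh,x:x+w]=m[y:y+hh,x:x+w]
    ys,xs=np.nonzero(mm); g[n]=(xs.mean(),ys.mean()); print(n,g[n],cv2.minAreaRect(np.c_[xs,ys].astype(np.float32)))
print('gold top->bin',binpt('top',g['top'],-3),'scene->bin',binpt('scene',g['scene'],-3), 'tri',tri(g['scene'],g['top']))
print('tri in bin', M.T@(tri(g['scene'],g['top'])[0]-P0))
im=cv2.imread('pics/top1.png').astype(int)
for v in range(188,205,3):
    row=im[v,234:252].min(axis=1); w=np.clip(row-110,0,None); c=234+(w*np.arange(18)).sum()/max(w.sum(),1); print(v,round(c,2),w.sum(),np.round(binpt('top',(c,v),-3),1))
for l in((20,76,29),(20,-76,29)): print('divider proj',proj('top',W(l)),proj('scene',W(l)))
print('nose scene->bin',binpt('scene',(333.2,244),-3))
# yoke
S=lambda px,py:(145+px/5,175+(py-400)/5); T_=lambda px,py:(365+(px-400)/5,170+(py-400)/5)
g=[('scene',S(88,578),(-14,22,78)) ]
pts=[('scene',S(22,515),(24,-22,78)),('scene',S(90,578),(24,22,78)),('scene',S(157,520),(-24,22,78)),('scene',S(72,464),(-24,-22,78)),
('top',(373,157.2),(130,30,12)),('top',(373,204.2),(-45,30,12)),('top',(475.3,206.5),(-45,-340,12)),
('top',T_(528,454),(24,-22,78)),('top',T_(530,526),(-24,-22,78))]
q,r,T=fit(pts,[600,-200,0]); print('guil',np.round(q,3),r,'ear_in',T(q,(-24,0,60)))
E
```

```text
top (np.float64(243.68055555555554), np.float64(209.16666666666666)) ((243.57920837402344, 209.29209899902344), (4.079652309417725, 17.214143753051758), 84.2894058227539)
scene (np.float64(333.59090909090907), np.float64(241.73636363636365)) ((333.550048828125, 241.85000610351562), (24.349538803100586, 5.0596442222595215), 18.434947967529297)
gold top->bin [33.32505088 13.82078858 -3.        ] scene->bin [34.40771342  9.37106601 -3.        ] tri (array([528.65133848, 266.29284845,  90.196925  ]), np.float64(4.516946915290683))
tri in bin [33.76564905 11.56648613 -2.87610324]
188 234.0 0 [110.5  37.2  -3. ]
191 234.0 0 [100.1  38.4  -3. ]
194 241.33 18 [87.3 15.4 -3. ]
197 241.71 24 [76.7 15.4 -3. ]
200 242.17 18 [66.1 15.1 -3. ]
203 242.38 21 [55.5 15.6 -3. ]
divider proj [[225.09330591 217.96340193]] [[364.40362295 237.05585829]]
divider proj [[270.75034993 213.63622961]] [[305.61995234 217.44520348]]
nose scene->bin [47.39237261 10.9828387  -3.        ]
guil [ 6.13198e+02 -2.07679e+02 -1.30000e-02] [[0.3, 0.7], [-0.5, -5.5], [-2.5, -5.9], [1.9, -0.8], [-0.6, -0.8], [-0.3, -0.3], [0.1, 0.2], [-0.1, -0.2], [-0.4, -1.0]] ear_in [ 589.20028779 -207.36771132   60.        ]
```

Request:
apply_moves([
  {"tx": 0.02,"ty": 0.04,"tz": 0.0,"rx": 0.17,"ry": -1.55,"rz": 0.0,"claw": 0.05},
  {"tx": 0.035,"ty": 0.08,"tz": 0.0,"rx": 0.34,"ry": -3.1,"rz": 0.0,"claw": 0.05},
  {"tx": 0.05,"ty": 0.12,"tz": -0.01,"rx": 0.51,"ry": -4.65,"rz": 0.0,"claw": 0.05},
  {"tx": 0.067,"ty": 0.164,"tz": -0.023,"rx": 0.686,"ry": -6.27,"rz": 0.0,"claw": 0.05},
  {"tx": 0.067,"ty": 0.164,"tz": -0.023,"rx": 0.686,"ry": -6.27,"rz": 0.0,"claw": 0.05},
  {"tx": 0.067,"ty": 0.164,"tz": -0.023,"rx": 0.686,"ry": -6.27,"rz": 0.0,"claw": 0.05},
  {"tx": 0.067,"ty": 0.164,"tz": -0.023,"rx": 0.686,"ry": -6.27,"rz": 0.0,"claw": 0.05},
])

```text
clock: 5.4
eef_pos: [475.2, 274.4, 244.3]
tool_rot: [3.124, -0.521, 0.126]
force: [-0.1, 0.4, -0.5]
width: 49.9
```

```bash
cat >> h.py <<'E'
from scipy.spatial.transform import Rotation as R
def tool():
    s=read_state(); return np.array(s['eef_pos']),R.from_euler('xyz',s['tool_rot']).as_matrix(),s
E
python3 - <<'E'
from h import *
get_image('top'); p,A,s=tool(); a,y=.55,.109
tgt=R.from_euler('z',y).as_matrix()@np.array([[np.cos(a),0,-np.sin(a)],[0,1,0],[np.sin(a),0,np.cos(a)]])
B=tgt@np.diag([1,-1,-1]); print(p,s['qpos'],s['force'],'rot units',R.from_matrix(B@A.T).as_rotvec()/np.radians(5))
P0=np.array([499.8,251.5,75]); 
for d in (150,40,0): print(d,P0+tgt@np.array([58,12.5,-8+d])-p)
E
```

```text
[475.6832177  271.7719447  244.48379063] [-1.0780593   0.35392894  0.40049297  2.22529528  0.80452349  0.2332322
 -2.94206311] [ 0.99214715 -1.24352716 -1.23117696] rot units [ 0.18532439 -0.32100821  0.00035772]
150 [ -1.87115435 -10.54127611 -18.10944921]
40 [  55.28322628   -4.28665861 -111.88714664]
0 [  76.06663742   -2.01225224 -145.98812752]
```

Request:
apply_moves([
  {"tx": 0.015,"ty": -0.003,"tz": -0.01,"rx": -0.03,"ry": 1.0,"rz": 0.0,"claw": 0.05},
  {"tx": 0.031,"ty": -0.007,"tz": -0.022,"rx": -0.06,"ry": 1.96,"rz": 0.0,"claw": 0.05},
  {"tx": 0.031,"ty": -0.007,"tz": -0.022,"rx": -0.06,"ry": 1.96,"rz": 0.0,"claw": 0.05},
  {"tx": 0.031,"ty": -0.007,"tz": -0.022,"rx": -0.06,"ry": 1.96,"rz": 0.0,"claw": 0.05},
  {"tx": 0.031,"ty": -0.007,"tz": -0.022,"rx": -0.06,"ry": 1.96,"rz": 0.0,"claw": 0.05},
])

```text
clock: 5.95
eef_pos: [508.4, 259.7, 223.3]
tool_rot: [-3.141, -0.351, 0.1]
force: [-0.4, -0.4, -0.1]
width: 50.1
```

```bash
cat >> h.py <<'E'
def toolR(th,yaw):  # tool tilted outward by th in vertical plane of yaw
    return R.from_euler('z',yaw).as_matrix()@np.array([[np.cos(th),0,-np.sin(th)],[0,1,0],[np.sin(th),0,np.cos(th)]])@np.diag([1,-1,-1])
def rotu(th,yaw):
    p,A,s=tool(); return np.round(R.from_matrix(toolR(th,yaw)@A.T).as_rotvec()/np.radians(5),2)
E
python3 - <<'E'
from h import *
p,A,s=tool(); print(p,np.round(s['qpos'],3),s['tool_rot'],s['force'],rotu(.35,.109))
E
```

```text
[508.44865591 259.67932794 223.32215739] [-0.61   0.406 -0.024  2.059  0.475  0.412 -2.513] [-3.14121605 -0.35081999  0.10031398] [-0.41690257 -0.36053299 -0.11953635] [-0.01  0.01  0.1 ]
```

Request:
apply_moves([
  {"tx": 0.012,"ty": 0.01,"tz": -0.035,"rx": 0.0,"ry": 0.0,"rz": 0.1,"claw": 0.05},
  {"tx": 0.024,"ty": 0.01,"tz": -0.07,"rx": 0.0,"ry": 0.0,"rz": 0.1,"claw": 0.05},
  {"tx": 0.033,"ty": 0.01,"tz": -0.095,"rx": 0.0,"ry": 0.0,"rz": 0.1,"claw": 0.05},
  {"tx": 0.038,"ty": 0.01,"tz": -0.108,"rx": 0.0,"ry": 0.0,"rz": 0.1,"claw": 0.05},
  {"tx": 0.041,"ty": 0.01,"tz": -0.116,"rx": 0.0,"ry": 0.0,"rz": 0.1,"claw": 0.05},
  {"tx": 0.043,"ty": 0.01,"tz": -0.121,"rx": 0.0,"ry": 0.0,"rz": 0.1,"claw": 0.05},
  {"tx": 0.043,"ty": 0.01,"tz": -0.121,"rx": 0.0,"ry": 0.0,"rz": 0.1,"claw": 0.05},
  {"tx": 0.043,"ty": 0.01,"tz": -0.121,"rx": 0.0,"ry": 0.0,"rz": 0.1,"claw": 0.05},
])

```text
clock: 6.75
eef_pos: [553.4, 273.1, 106.6]
tool_rot: [3.14, -0.346, 0.113]
force: [0.6, -0.3, 1.0]
width: 50.4
```

```bash
python3 - <<'E'
from h import *
t=save('top','top2.png')[:,:,::-1]; s=save('scene','scene2.png')[:,:,::-1]
p,A,st=tool(); print(p,np.round(st['qpos'],3),st['tool_rot'],st['force'])
f=lambda im,x,y:cv2.convertScaleAbs(cv2.resize(im[y:y+100,x:x+100],(400,400),interpolation=cv2.INTER_CUBIC),alpha=1.6,beta=30)
cv2.imwrite('pics/c3.png',np.hstack([f(t,195,150),f(s,270,185)]))
E
```

```text
[553.45754092 272.96771973 106.62436705] [-0.563  0.654 -0.046  2.038  0.932  0.233 -2.942] [ 3.14024133 -0.34642863  0.11343878] [ 0.46376004  0.11503233 -0.29875841]
```

View pics/c3.png

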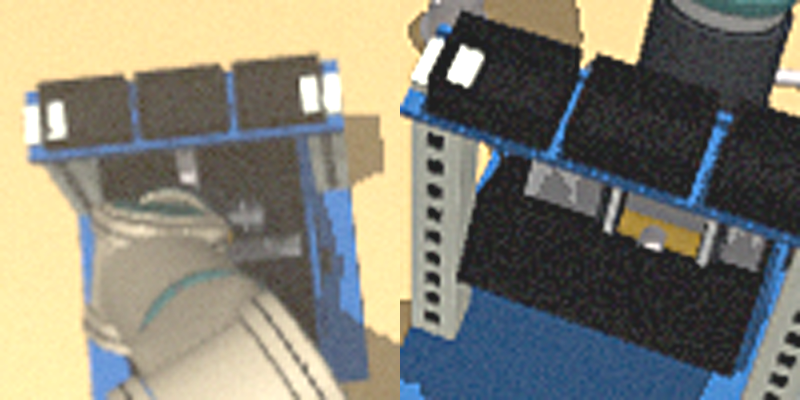

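The fingers straddle the shank just ahead of the crossbar (scene crop (660,230)). The arm is at its joint 6 and 7 limits, so the TCP is about 5 mm too high. I'll fit a quick kinematic model from the logged samples to choose a reachable wrist pose.

```bash
cat > kin.py <<'E'
from h import *
sg=np.array([-1,1,-1,1,-1,1,-1.])
PRM=None
def fk(q,prm):
    h,L1,L2,L3,off=prm[:5]; e=R.from_euler
    A=e('z',sg[0]*q[0])*e('y',q[1]); p=np.array([0,0,h])+A.apply([0,0,L1])
    A=A*e('z',sg[2]*q[2])*e('y',q[3]); p=p+A.apply([0,0,L2])
    A=A*e('z',sg[4]*q[4])*e('y',q[5])*e('z',sg[6]*q[6]); p=p+A.apply([0,0,L3])
    return p,(A*e('z',off)).as_matrix()
D=[([1.152,.629,.038,1.518,-.027,.996,-.02],[224.44,-609.43,230.47],[-3.14,0,.353]),
([-1.0780593,0.35392894,0.40049297,2.22529528,0.80452349,0.2332322,-2.94206311],[475.68,271.77,244.48],[3.124,-.521,.126]),
([-0.61,0.406,-0.024,2.059,0.475,0.412,-2.513],[508.449,259.679,223.322],[-3.14122,-.35082,.10031]),
([-0.563,0.654,-0.046,2.038,0.932,0.233,-2.942],[553.458,272.968,106.624],[3.14024,-.34643,.11344])]
def res(prm):
    o=[]
    for q,p,r in D:
        P,A=fk(q,prm); o+=list(P-p); o+=list(100*R.from_matrix(A.T@R.from_euler('xyz',r).as_matrix()).as_rotvec())
    return np.array(o)
best=min((least_squares(res,[300,400,400,250,o]) for o in(1.57,-1.57,0,3.1)),key=lambda r:r.cost)
PRM=best.x
lo=np.array([-3.06,-.37,-1.25,.18,-1.1,.23,-2.94])+.03; hi=np.array([3.06,2.12,1.32,2.47,4.24,1.98,2.94])-.03
def ik(p,A,q0,w=.01):
    def f(q):
        P,B=fk(q,PRM); return np.r_[(P-p)/10,10*R.from_matrix(B.T@A).as_rotvec(),w*(q-q0)]
    r=least_squares(f,np.clip(q0,lo,hi),bounds=(lo,hi)); P,B=fk(r.x,PRM)
    return r.x,np.linalg.norm(P-p),np.linalg.norm(R.from_matrix(B.T@A).as_rotvec())
E
python3 - <<'E'
from kin import *
print(PRM,best.cost,np.round(res(PRM).reshape(-1,6),1).tolist())
q0=np.array(D[2][0]); qf=q0.copy(); qf[6]+=np.pi
Fl=np.diag([-1,-1,1])
for th in (.2,.25,.3,.35,.45,.55):
    for p in ([551,269.8,100],):
        a=ik(np.array(p),toolR(th,.109),q0); b=ik(np.array(p),toolR(th,.109)@Fl,qf)
        print(th,np.round(a[0],2),np.round(a[1:],3),'| flip',np.round(b[0],2),np.round(b[1:],3))
E
```

```text
[422.46977735 528.31292628 386.95291228 409.04262863   1.56894429] 975.2655107647652 [[20.4, 23.7, -0.5, 0.1, -0.0, 0.2], [5.9, 12.2, -0.2, 0.2, 0.1, -0.6], [-3.8, 19.4, -1.3, 0.0, 0.0, 0.2], [-10.4, 17.0, 2.0, -0.1, 0.1, 0.2]]
0.2 [-0.41  0.69 -0.14  1.9   0.44  0.4  -2.37] [0. 0.] | flip [-0.41  0.69 -0.14  1.9   0.44  0.4   0.78] [0. 0.]
0.25 [-0.47  0.68 -0.07  1.96  0.48  0.31 -2.43] [0. 0.] | flip [-0.47  0.68 -0.07  1.96  0.48  0.31  0.71] [0. 0.]
0.3 [-0.47  0.67 -0.09  2.01  0.77  0.26 -2.72] [0. 0.] | flip [-0.47  0.67 -0.09  2.01  0.77  0.26  0.42] [0. 0.]
0.35 [-0.48  0.67 -0.1   2.03  0.94  0.26 -2.91] [0.41  0.028] | flip [-0.45  0.67 -0.15  2.06  1.2   0.26 -0.02] [0. 0.]
0.45 [-0.57  0.67 -0.02  2.02  0.91  0.26 -2.91] [1.751 0.119] | flip [-0.31  0.71 -0.39  2.15  1.8   0.45 -0.62] [0. 0.]
0.55 [-0.68  0.68  0.08  2.02  0.87  0.26 -2.91] [3.07  0.209] | flip [-0.2   0.79 -0.61  2.24  2.03  0.72 -0.83] [0. 0.]
```

Request:
apply_moves([
  {"tx": 0.0,"ty": 0.0,"tz": 0.004,"rx": -0.1,"ry": 0.92,"rz": 0.0,"claw": 0.05},
  {"tx": 0.0,"ty": 0.0,"tz": 0.004,"rx": -0.1,"ry": 0.92,"rz": 0.0,"claw": 0.05},
  {"tx": 0.0,"ty": 0.0,"tz": 0.002,"rx": -0.1,"ry": 0.92,"rz": 0.0,"claw": 0.05},
  {"tx": 0.0,"ty": 0.0,"tz": 0.002,"rx": -0.1,"ry": 0.92,"rz": 0.0,"claw": 0.05},
])

```text
clock: 7.25
eef_pos: [553.3, 271.1, 107.2]
tool_rot: [3.138, -0.265, 0.113]
force: [0.5, 0.1, 0.3]
width: 49.9
```

```bash
python3 - <<'E'
from h import *
p,A,s=tool(); print(p,np.round(s['qpos'],3),s['tool_rot'],s['force'],rotu(.27,.109), np.array([550.5,269.6,99.5])-p)
E
```

```text
[553.28603938 271.13523836 107.179321  ] [-0.389  0.672 -0.27   1.963  0.818  0.401 -2.783] [ 3.13803611 -0.26495238  0.11317243] [0.48774141 0.08959129 0.32670138] [ 0.05 -0.05 -0.04] [-2.78603938 -1.53523836 -7.679321  ]
```

Request:
apply_moves([
  {"tx": -0.001,"ty": -0.001,"tz": -0.003,"rx": 0.0,"ry": 0.0,"rz": 0.0,"claw": 0.05},
  {"tx": -0.002,"ty": -0.001,"tz": -0.005,"rx": 0.0,"ry": 0.0,"rz": 0.0,"claw": 0.05},
  {"tx": -0.0025,"ty": -0.0015,"tz": -0.0065,"rx": 0.0,"ry": 0.0,"rz": 0.0,"claw": 0.05},
  {"tx": -0.0025,"ty": -0.0015,"tz": -0.0065,"rx": 0.0,"ry": 0.0,"rz": 0.0,"claw": 0.05},
])

```text
clock: 7.65
eef_pos: [550.4, 271.2, 100.7]
tool_rot: [3.139, -0.264, 0.116]
force: [-0.5, -0.4, -0.2]
width: 50.0
```

Position is good and no contact shows in the force, so I'm closing on the shank.

Request:
apply_moves([
  {"tx": 0.0,"ty": 0.0,"tz": 0.0,"rx": 0.0,"ry": 0.0,"rz": 0.0,"claw": 0.03},
  {"tx": 0.0,"ty": 0.0,"tz": 0.0,"rx": 0.0,"ry": 0.0,"rz": 0.0,"claw": 0.02},
  {"tx": 0.0,"ty": 0.0,"tz": 0.0,"rx": 0.0,"ry": 0.0,"rz": 0.0,"claw": 0.005},
  {"tx": 0.0,"ty": 0.0,"tz": 0.0,"rx": 0.0,"ry": 0.0,"rz": 0.0,"claw": 0.005},
  {"tx": 0.0,"ty": 0.0,"tz": 0.0,"rx": 0.0,"ry": 0.0,"rz": 0.0,"claw": 0.005},
])

```text
clock: 8.15
eef_pos: [551.0, 270.9, 101.3]
tool_rot: [3.14, -0.265, 0.115]
force: [-1.4, -0.4, 1.8]
width: 12.6
```

Request:
apply_moves([
  {"tx": 0.0,"ty": 0.0,"tz": 0.0,"rx": 0.0,"ry": 0.0,"rz": 0.0,"claw": 0.005},
  {"tx": 0.0,"ty": 0.0,"tz": 0.0,"rx": 0.0,"ry": 0.0,"rz": 0.0,"claw": 0.005},
])

```text
clock: 8.35
eef_pos: [551.0, 270.9, 101.3]
tool_rot: [3.139, -0.265, 0.115]
force: [-1.5, -0.4, 4.0]
width: 12.5
```

```bash
python3 - <<'E'
from h import *
s=save('scene','scene3.png')[:,:,::-1];t=save('top','top3.png')[:,:,::-1]
p,A,st=tool(); print(p,np.round(st['qpos'],3),st['tool_rot'],st['force'],st['width'])
f=lambda im,x,y:cv2.convertScaleAbs(cv2.resize(im[y:y+60,x:x+60],(400,400),interpolation=cv2.INTER_CUBIC),alpha=1.6,beta=30)
cv2.imwrite('pics/c4.png',np.hstack([f(t,220,170),f(s,305,215)]))
E
```

```text
[550.95742187 270.92790826 101.26266868] [-0.399  0.679 -0.256  1.973  0.832  0.382 -2.799] [ 3.1394856  -0.26448341  0.11473208] [-1.04993975 -1.34026326  3.84181749] 12.861564411263977
```

View pics/c4.png

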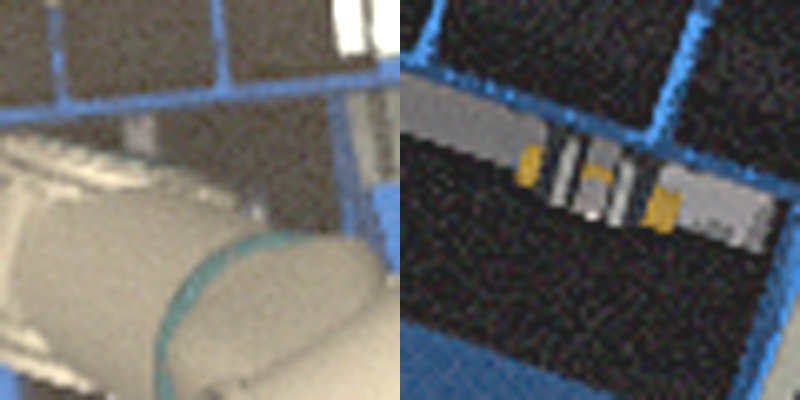

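Request:
apply_moves([
  {"tx": -0.002,"ty": 0.0,"tz": 0.003,"rx": 0.0,"ry": 0.0,"rz": 0.0,"claw": 0.005},
  {"tx": -0.004,"ty": 0.0,"tz": 0.007,"rx": 0.0,"ry": 0.0,"rz": 0.0,"claw": 0.005},
  {"tx": -0.007,"ty": -0.001,"tz": 0.012,"rx": 0.0,"ry": 0.0,"rz": 0.0,"claw": 0.005},
  {"tx": -0.01,"ty": -0.001,"tz": 0.017,"rx": 0.0,"ry": 0.0,"rz": 0.0,"claw": 0.005},
  {"tx": -0.01,"ty": -0.001,"tz": 0.017,"rx": 0.0,"ry": 0.0,"rz": 0.0,"claw": 0.005},
])

```text
clock: 8.95
eef_pos: [540.5, 270.3, 118.9]
tool_rot: [3.14, -0.265, 0.115]
force: [0.0, -0.1, -2.1]
width: 12.6
```

```bash
python3 - <<'E'
from h import *
get_image('top'); p,A,st=tool(); print(p,np.round(st['qpos'],3),st['tool_rot'],st['force'],st['torque'],st['width'])
E
```

```text
[540.66510941 270.17111339 118.59021693] [-0.389  0.642 -0.283  1.988  0.809  0.408 -2.784] [ 3.13992787 -0.26463714  0.11505576] [ 0.55743968  0.95522997 -1.74438315] [-0.02812023  0.41994686  0.03162144] 12.273810374889967
```

Request:
apply_moves([
  {"tx": -0.018,"ty": -0.002,"tz": 0.03,"rx": 0.0,"ry": 0.0,"rz": 0.0,"claw": 0.005},
  {"tx": -0.036,"ty": -0.004,"tz": 0.06,"rx": 0.0,"ry": 0.0,"rz": 0.0,"claw": 0.005},
  {"tx": -0.054,"ty": -0.006,"tz": 0.09,"rx": 0.0,"ry": 0.0,"rz": 0.0,"claw": 0.005},
  {"tx": -0.072,"ty": -0.008,"tz": 0.12,"rx": 0.0,"ry": 0.0,"rz": 0.0,"claw": 0.005},
  {"tx": -0.09,"ty": -0.02,"tz": 0.15,"rx": -0.07,"ry": 0.6,"rz": 0.0,"claw": 0.005},
  {"tx": -0.1,"ty": -0.06,"tz": 0.16,"rx": -0.17,"ry": 1.6,"rz": 0.0,"claw": 0.005},
  {"tx": -0.1,"ty": -0.1,"tz": 0.16,"rx": -0.29,"ry": 2.6,"rz": 0.0,"claw": 0.005},
  {"tx": -0.1,"ty": -0.14,"tz": 0.16,"rx": -0.4,"ry": 3.6,"rz": 0.0,"claw": 0.005},
  {"tx": -0.1,"ty": -0.18,"tz": 0.16,"rx": -0.5,"ry": 4.6,"rz": 0.0,"claw": 0.005},
  {"tx": -0.1,"ty": -0.22,"tz": 0.16,"rx": -0.62,"ry": 5.6,"rz": 0.0,"claw": 0.005},
  {"tx": -0.1,"ty": -0.26,"tz": 0.16,"rx": -0.69,"ry": 6.27,"rz": 0.0,"claw": 0.005},
  {"tx": -0.1,"ty": -0.3,"tz": 0.16,"rx": -0.69,"ry": 6.27,"rz": 0.0,"claw": 0.005},
])

```text
clock: 10.2
eef_pos: [442.1, -31.7, 277.1]
tool_rot: [-3.139, 0.287, 0.115]
force: [0.1, 0.2, -0.4]
width: 12.8
```

```bash
python3 - <<'E'
from h import *
p,A,st=tool(); print(p,np.round(st['qpos'],3),st['tool_rot'],st['force'],st['torque'],st['width'])
E
```

```text
[442.12958511 -31.70579822 277.13561543] [ 0.364  0.482 -0.558  1.773  0.24   1.255 -1.744] [-3.13946614  0.28711557  0.11450662] [ 0.0592975   0.19261377 -0.44996047] [-0.00694875 -0.43779351  0.00696004] 12.778157785232338
```

Request:
apply_moves([
  {"tx": 0.01,"ty": -0.045,"tz": -0.01,"rx": 0.0,"ry": 0.0,"rz": -0.7,"claw": 0.005},
  {"tx": 0.02,"ty": -0.09,"tz": -0.03,"rx": 0.0,"ry": 0.0,"rz": -1.43,"claw": 0.005},
  {"tx": 0.025,"ty": -0.135,"tz": -0.05,"rx": 0.0,"ry": 0.0,"rz": -1.43,"claw": 0.005},
  {"tx": 0.03,"ty": -0.176,"tz": -0.08,"rx": 0.0,"ry": 0.0,"rz": -1.43,"claw": 0.005},
  {"tx": 0.03,"ty": -0.176,"tz": -0.12,"rx": 0.0,"ry": 0.0,"rz": -1.43,"claw": 0.005},
  {"tx": 0.03,"ty": -0.176,"tz": -0.14,"rx": 0.0,"ry": 0.0,"rz": -1.43,"claw": 0.005},
  {"tx": 0.03,"ty": -0.176,"tz": -0.14,"rx": 0.0,"ry": 0.0,"rz": -1.43,"claw": 0.005},
  {"tx": 0.03,"ty": -0.176,"tz": -0.14,"rx": 0.0,"ry": 0.0,"rz": -1.43,"claw": 0.005},
])

```text
clock: 11.0
eef_pos: [471.3, -205.7, 138.4]
tool_rot: [-3.14, 0.286, -0.009]
force: [0.7, -0.2, -1.5]
width: 12.4
```

```bash
python3 - <<'E'
from h import *
s=save('scene','scene4.png')[:,:,::-1];t=save('top','top4.png')[:,:,::-1]
p,A,st=tool(); print(p,np.round(st['qpos'],3),st['tool_rot'],st['force'],st['width'])
def crop(im,x,y,w,h,k):
    c=cv2.resize(im[y:y+h,x:x+w],None,fx=k,fy=k,interpolation=cv2.INTER_CUBIC)
    c=cv2.convertScaleAbs(c,alpha=1.5,beta=25)
    for i in range(0,w,10): cv2.putText(c,str(x+i),(i*k,8),0,.3,(255,0,0),1)
    for j in range(0,h,10): cv2.putText(c,str(y+j),(0,j*k+3),0,.3,(0,0,255),1)
    return c
cv2.imwrite('pics/c5.png',np.hstack([crop(s,135,130,100,90,5),crop(t,345,170,100,150,3)]))
print('proj yoke', proj('scene',[588.5,-208,60]),proj('top',[588.5,-208,60]))
E
```

```text
[ 472.1751801  -205.81994442  139.52532202] [ 0.561  0.726 -0.423  1.733  0.38   1.052 -1.626] [-3.14146379  0.28330632 -0.00944309] [ 0.51324037  0.25527002 -2.18943256] 12.970109522896472
proj yoke [[168.89443868 193.91253056]] [[383.55533039 195.45373979]]
```

View pics/c5.png

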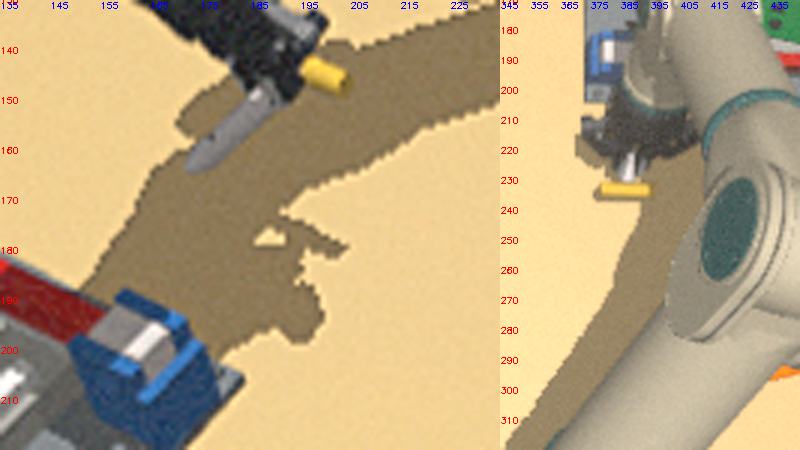

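The scene view shows the pin held, roughly level, with its nose at (173,162). The yoke is at (165,197) with its web corner at (176.6,200). In the top view the gold crossbar is at (387,232.5). The yoke fit had mislabelled corners, so I'm refitting it with the right ones.

```bash
python3 - <<'E'
from h import *
S=lambda px,py:(145+px/5,175+(py-400)/5); T_=lambda px,py:(365+(px-400)/5,170+(py-400)/5)
C=lambda px,py:(135+px/5,130+py/5)
sc=[('scene',C(123,288),(-24,-22,78)),('scene',C(190,318),(-24,22,78)),('scene',C(208,350),(-24,30,60)),('scene',C(143,403),(24,30,60)),('scene',C(70,342),(24,-22,78)),
 ('scene',S(72,464),(-24,-22,78)),('scene',S(137,488),(-24,22,78)),('scene',S(157,520),(-24,30,60)),('scene',S(90,578),(24,30,60)),('scene',S(21,515),(24,-22,78))]
tp=[('top',(373,157.2),(130,30,12)),('top',(373,204.2),(-45,30,12)),('top',(475.3,206.5),(-45,-340,12)),('top',T_(528,454),(24,-22,78)),('top',T_(530,526),(-24,-22,78)),('top',T_(450,535),(-24,30,60))]
for nm,ps in(('scene',sc),('top',tp),('both',sc+tp)):
    q,r,T=fit(ps,[600,-200,0]); print(nm,np.round(q,3),r,'ear_in',np.round(T(q,(-24,0,60)),1))
def gold(n,box):
    im=cv2.imread('pics/%s4.png'%n); h=cv2.cvtColor(im,cv2.COLOR_BGR2HSV); x,y,w,hh=box
    m=cv2.inRange(h,(12,110,100),(30,255,255)); mm=np.zeros_like(m); mm[y:y+hh,x:x+w]=m[y:y+hh,x:x+w]
    ys,xs=np.nonzero(mm); rc=cv2.minAreaRect(np.c_[xs,ys].astype(np.float32)); print(n,xs.mean(),ys.mean(),rc); return xs.mean(),ys.mean(),xs.min(),xs.max()
g=gold('top',(370,225,35,15))
print('bar top', onplane('top',g[:2],144),'ends',onplane('top',(g[2]-.5,g[1]),144),onplane('top',(g[3]+.5,g[1]),144))
for z in (140,144,150): print('nose scene',z,onplane('scene',(173,162.3),z))
g=gold('scene',(190,138,20,15)); print('scene +y end of bar',onplane('scene',(202.5,145.5),144))
E
```

```text
scene [ 6.15688e+02 -2.10694e+02 -6.40000e-02] [[0.8, -0.5], [-0.5, 0.1], [-0.6, -0.9], [0.5, 0.1], [-0.8, 0.0], [1.0, -0.7], [0.1, 1.1], [-0.4, 0.1], [1.1, 0.1], [-1.0, 0.4]] ear_in [ 591.7 -209.2   60. ]
top [ 6.10587e+02 -2.08559e+02 -6.00000e-03] [[-0.6, -0.1], [0.1, 0.5], [0.4, 0.2], [0.1, 0.5], [-0.0, -0.3], [0.0, -1.2]] ear_in [ 586.6 -208.4   60. ]
both [ 6.14822e+02 -2.09868e+02 -1.80000e-02] [[0.7, -0.5], [-0.1, -0.4], [-0.1, -1.5], [1.6, -0.2], [-0.3, 0.4], [0.9, -0.7], [0.5, 0.6], [0.1, -0.5], [2.2, -0.2], [-0.5, 0.8], [0.2, -1.3], [0.3, -0.7], [0.6, 0.2], [0.5, -0.6], [0.2, -1.4], [0.3, -2.5]] ear_in [ 590.8 -209.4   60. ]
top 381.828025477707 233.3312101910828 ((381.6465148925781, 234.10191345214844), (23.645538330078125, 13.148950576782227), 16.389541625976562)
bar top [ 442.98389429 -185.33959647  144.        ] ends [ 442.54503263 -145.29543647  144.        ] [ 443.42440888 -226.63874925  144.        ]
nose scene 140 [ 539.10917007 -211.7637803   140.        ]
nose scene 144 [ 541.79943581 -208.64961449  144.        ]
nose scene 150 [ 545.83483443 -203.97836578  150.        ]
scene 200.11363636363637 143.0681818181818 ((201.703857421875, 140.88076782226562), (7.981226921081543, 13.506691932678223), 37.87498474121094)
scene +y end of bar [ 449.84612236 -177.33016406  144.        ]
```

Request:
apply_moves([
  {"tx": 0.035,"ty": -0.001,"tz": -0.02,"rx": 0.0,"ry": 0.0,"rz": 0.0,"claw": 0.005},
  {"tx": 0.07,"ty": -0.001,"tz": -0.04,"rx": 0.0,"ry": 0.0,"rz": 0.0,"claw": 0.005},
  {"tx": 0.07,"ty": -0.001,"tz": -0.05,"rx": 0.0,"ry": 0.0,"rz": 0.0,"claw": 0.005},
  {"tx": 0.07,"ty": -0.001,"tz": -0.05,"rx": 0.0,"ry": 0.0,"rz": 0.0,"claw": 0.005},
  {"tx": 0.07,"ty": -0.001,"tz": -0.05,"rx": 0.0,"ry": 0.0,"rz": 0.0,"claw": 0.005},
])

```text
clock: 11.6
eef_pos: [540.5, -207.1, 89.2]
tool_rot: [-3.141, 0.286, -0.01]
force: [1.3, 0.4, -1.8]
width: 12.6
```

```bash
python3 - <<'E'
from h import *
im=cv2.imread('pics/top0.png'); h=cv2.cvtColor(im,cv2.COLOR_BGR2HSV); m=cv2.inRange(h,(0,120,80),(8,255,255))
ys,xs=np.nonzero(m[180:200,385:475]); xs+=385; ys+=180
P=np.array([onplane('top',(x,y),66)[:2] for x,y in zip(xs,ys)]); k=np.polyfit(P[:,1],P[:,0],1); print('red bar slope dx/dy',k[0],'guil yaw',-k[0],'x at y=-208',np.polyval(k,-208))
s=save('scene','scene5.png')[:,:,::-1];t=save('top','top5.png')[:,:,::-1]
def crop(im,x,y,w,h,k):
    c=cv2.resize(im[y:y+h,x:x+w],None,fx=k,fy=k,interpolation=cv2.INTER_CUBIC)
    c=cv2.convertScaleAbs(c,alpha=1.5,beta=25)
    for i in range(0,w,10): cv2.putText(c,str(x+i),(i*k,8),0,.3,(255,0,0),1)
    for j in range(0,h,10): cv2.putText(c,str(y+j),(0,j*k+3),0,.3,(0,0,255),1)
    return c
cv2.imwrite('pics/c6.png',np.hstack([crop(s,135,140,70,80,7)]))
p,A,st=tool(); print(p,st['force'],st['torque'],st['tool_rot'])
E
```

```text
red bar slope dx/dy 0.02180473124341119 guil yaw -0.02180473124341119 x at y=-208 615.8553990362443
[ 540.78234375 -207.41579448   89.5875139 ] [-0.39782243 -0.25483415 -1.02527765] [ 0.02129005 -0.40876768  0.0006506 ] [ 3.14144413  0.28499464 -0.01047084]
```

View pics/c6.png

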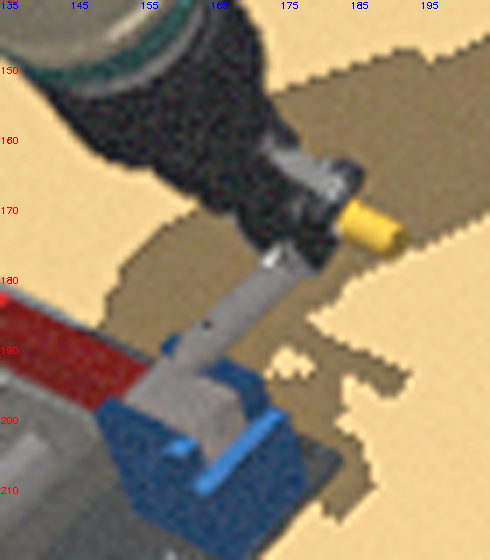

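Request:
apply_moves([
  {"tx": 0.0,"ty": 0.0,"tz": -0.002,"rx": 0.0,"ry": 0.0,"rz": 0.0,"claw": 0.005},
  {"tx": 0.0,"ty": 0.0,"tz": -0.004,"rx": 0.0,"ry": 0.0,"rz": 0.0,"claw": 0.005},
  {"tx": 0.0,"ty": 0.0,"tz": -0.005,"rx": 0.0,"ry": 0.0,"rz": 0.0,"claw": 0.005},
  {"tx": 0.0,"ty": 0.0,"tz": -0.006,"rx": 0.0,"ry": 0.0,"rz": 0.0,"claw": 0.005},
  {"tx": 0.0,"ty": 0.0,"tz": -0.006,"rx": 0.0,"ry": 0.0,"rz": 0.0,"claw": 0.005},
])

```text
clock: 12.2
eef_pos: [540.8, -207.2, 82.3]
tool_rot: [-3.141, 0.286, -0.01]
force: [-0.2, -0.4, 0.4]
width: 12.5
```

Request:
apply_moves([
  {"tx": 0.0,"ty": 0.0,"tz": -0.001,"rx": 0.0,"ry": 0.0,"rz": 0.0,"claw": 0.005},
  {"tx": 0.0,"ty": 0.0,"tz": -0.002,"rx": 0.0,"ry": 0.0,"rz": 0.0,"claw": 0.005},
  {"tx": 0.0,"ty": 0.0,"tz": -0.002,"rx": 0.0,"ry": 0.0,"rz": 0.0,"claw": 0.005},
])

```text
clock: 12.5
eef_pos: [540.8, -207.1, 80.2]
tool_rot: [-3.141, 0.286, -0.01]
force: [-1.1, 0.6, 1.5]
width: 12.8
```

```bash
cat >> h.py <<'E'
def favg(n=4):
    F=[];Tq=[]
    for i in range(n): get_image('top'); p,A,s=tool(); F.append(s['force']);Tq.append(s['torque'])
    print(np.round(p,1),'F',np.round(np.mean(F,0),2),'T',np.round(np.mean(Tq,0),3),np.round(s['tool_rot'],3))
E
python3 -c "
from h import *
favg()"
```

```text
[ 540.8 -207.    80.2] F [-1.34 -0.52  2.01] T [-0.093 -0.04  -0.002] [-3.141  0.286 -0.01 ]
```

Request:
apply_moves([
  {"tx": 0.0,"ty": 0.0,"tz": 0.003,"rx": 0.0,"ry": 0.0,"rz": 0.0,"claw": 0.005},
  {"tx": 0.0,"ty": 0.0,"tz": 0.003,"rx": 0.0,"ry": 0.0,"rz": 0.0,"claw": 0.005},
])

```text
clock: 12.9
eef_pos: [541.5, -206.8, 83.3]
tool_rot: [-3.14, 0.285, -0.01]
force: [0.2, -0.1, -0.1]
width: 12.4
```

```bash
python3 -c "
from h import *
favg()"
```

```text
[ 541.2 -206.8   83. ] F [ 0.62  0.15 -0.71] T [-0.021 -0.448  0.003] [-3.14   0.286 -0.01 ]
```

Request:
apply_moves([
  {"tx": 0.0,"ty": 0.02,"tz": 0.01,"rx": 0.0,"ry": 0.0,"rz": 0.0,"claw": 0.005},
  {"tx": 0.0,"ty": 0.042,"tz": 0.005,"rx": 0.0,"ry": 0.0,"rz": 0.0,"claw": 0.005},
  {"tx": 0.0,"ty": 0.042,"tz": -0.016,"rx": 0.0,"ry": 0.0,"rz": 0.0,"claw": 0.005},
  {"tx": 0.0,"ty": 0.042,"tz": -0.016,"rx": 0.0,"ry": 0.0,"rz": 0.0,"claw": 0.005},
  {"tx": 0.0,"ty": 0.035,"tz": -0.016,"rx": 0.0,"ry": 0.0,"rz": 0.0,"claw": 0.005},
  {"tx": 0.0,"ty": 0.034,"tz": -0.016,"rx": 0.0,"ry": 0.0,"rz": 0.0,"claw": 0.005},
  {"tx": 0.0,"ty": 0.034,"tz": -0.016,"rx": 0.0,"ry": 0.0,"rz": 0.0,"claw": 0.005},
])

```text
clock: 13.8
eef_pos: [541.2, -174.3, 67.8]
tool_rot: [3.141, 0.285, -0.012]
force: [0.0, 0.4, -2.4]
width: 12.6
```

```bash
python3 -c "
from h import *
favg()"
```

```text
[ 541.1 -173.    67.5] F [-0.04  0.02 -2.16] T [ 0.011 -0.401 -0.015] [-3.141  0.285 -0.01 ]
```

Free of contact at y = -173. I'm now stepping toward the ear's side.

Request:
apply_moves([
  {"tx": 0.0,"ty": -0.001,"tz": 0.0,"rx": 0.0,"ry": 0.0,"rz": 0.0,"claw": 0.005},
  {"tx": 0.0,"ty": -0.002,"tz": 0.0,"rx": 0.0,"ry": 0.0,"rz": 0.0,"claw": 0.005},
  {"tx": 0.0,"ty": -0.003,"tz": 0.0,"rx": 0.0,"ry": 0.0,"rz": 0.0,"claw": 0.005},
  {"tx": 0.0,"ty": -0.003,"tz": 0.0,"rx": 0.0,"ry": 0.0,"rz": 0.0,"claw": 0.005},
])

```text
clock: 14.4
eef_pos: [540.9, -176.3, 67.2]
tool_rot: [-3.141, 0.286, -0.01]
force: [-0.6, 0.2, -1.7]
width: 12.8
```

```bash
python3 -c "
from h import *
favg(3)"
```

```text
[ 540.9 -175.9   67.1] F [ 0.21  0.59 -2.42] T [-0.027 -0.405  0.008] [-3.141  0.286 -0.01 ]
```

Request:
apply_moves([
  {"tx": 0.0,"ty": -0.001,"tz": 0.0,"rx": 0.0,"ry": 0.0,"rz": 0.0,"claw": 0.005},
  {"tx": 0.0,"ty": -0.002,"tz": 0.0,"rx": 0.0,"ry": 0.0,"rz": 0.0,"claw": 0.005},
  {"tx": 0.0,"ty": -0.002,"tz": 0.0,"rx": 0.0,"ry": 0.0,"rz": 0.0,"claw": 0.005},
])

```text
clock: 14.85
eef_pos: [541.0, -178.2, 67.2]
tool_rot: [-3.141, 0.286, -0.01]
force: [-0.3, -0.2, -2.4]
width: 12.3
```

```bash
python3 -c "
from h import *
favg(3)"
```

```text
[ 540.9 -177.9   67.1] F [ 0.27  0.3  -2.24] T [ 0.002 -0.423  0.018] [-3.141  0.286 -0.01 ]
```

Request:
apply_moves([
  {"tx": 0.0,"ty": -0.001,"tz": 0.0,"rx": 0.0,"ry": 0.0,"rz": 0.0,"claw": 0.005},
  {"tx": 0.0,"ty": -0.002,"tz": 0.0,"rx": 0.0,"ry": 0.0,"rz": 0.0,"claw": 0.005},
  {"tx": 0.0,"ty": -0.002,"tz": 0.0,"rx": 0.0,"ry": 0.0,"rz": 0.0,"claw": 0.005},
])

```text
clock: 15.3
eef_pos: [540.9, -179.1, 67.2]
tool_rot: [-3.139, 0.286, -0.009]
force: [-0.7, 2.0, -0.7]
width: 12.8
```

```bash
python3 -c "
from h import *
favg(3)"
```

```text
[ 540.9 -179.2   67.2] F [-0.85  2.69 -2.16] T [ 0.579 -0.331  0.01 ] [-3.14   0.286 -0.009]
```

Request:
apply_moves([
  {"tx": 0.0,"ty": -0.001,"tz": 0.0,"rx": 0.0,"ry": 0.0,"rz": 0.0,"claw": 0.005},
  {"tx": 0.0,"ty": -0.0015,"tz": 0.0,"rx": 0.0,"ry": 0.0,"rz": 0.0,"claw": 0.005},
  {"tx": 0.0,"ty": -0.0015,"tz": 0.0,"rx": 0.0,"ry": 0.0,"rz": 0.0,"claw": 0.005},
])

```text
clock: 15.75
eef_pos: [540.8, -180.0, 67.1]
tool_rot: [-3.138, 0.287, -0.009]
force: [-1.1, 5.7, -1.2]
width: 12.5
```

```bash
python3 -c "
from h import *
favg(3)"
```

```text
[ 540.8 -180.    67.1] F [-0.89  5.29 -1.4 ] T [ 1.109 -0.222 -0.055] [-3.139  0.287 -0.008]
```

Request:
apply_moves([
  {"tx": 0.0,"ty": 0.008,"tz": 0.0,"rx": 0.0,"ry": 0.0,"rz": 0.0,"claw": 0.005},
  {"tx": -0.02,"ty": 0.008,"tz": 0.0,"rx": 0.0,"ry": 0.0,"rz": 0.0,"claw": 0.005},
  {"tx": -0.045,"ty": 0.008,"tz": 0.0,"rx": 0.0,"ry": 0.0,"rz": 0.0,"claw": 0.005},
  {"tx": -0.045,"ty": 0.0,"tz": -0.005,"rx": 0.0,"ry": 0.0,"rz": 0.0,"claw": 0.005},
  {"tx": -0.045,"ty": -0.028,"tz": -0.0125,"rx": 0.0,"ry": 0.0,"rz": 0.0,"claw": 0.005},
  {"tx": -0.045,"ty": -0.028,"tz": -0.0125,"rx": 0.0,"ry": 0.0,"rz": 0.0,"claw": 0.005},
  {"tx": -0.045,"ty": -0.028,"tz": -0.0125,"rx": 0.0,"ry": 0.0,"rz": 0.0,"claw": 0.005},
])

```text
clock: 16.6
eef_pos: [496.2, -211.1, 54.4]
tool_rot: [3.141, 0.286, -0.013]
force: [-0.1, 0.7, -0.8]
width: 12.4
```

```bash
python3 - <<'E'
from h import *
favg(3)
s=save('scene','scene6.png')[:,:,::-1]; t=save('top','top6.png')[:,:,::-1]
def crop(im,x,y,w,h,k):
    c=cv2.resize(im[y:y+h,x:x+w],None,fx=k,fy=k,interpolation=cv2.INTER_CUBIC)
    c=cv2.convertScaleAbs(c,alpha=1.5,beta=25)
    for i in range(0,w,10): cv2.putText(c,str(x+i),(i*k,8),0,.3,(255,0,0),1)
    for j in range(0,h,10): cv2.putText(c,str(y+j),(0,j*k+3),0,.3,(0,0,255),1)
    return c
cv2.imwrite('pics/c7.png',np.hstack([crop(s,140,150,80,75,6),crop(t,360,160,50,75,6)]))
q=proj('scene',[[588,-208.4,60],[500,-208.4+1.3,60],[588,-208.4,78]]); print(q)
E
```

```text
[ 496.6 -208.8   54.8] F [ 0.24  0.45 -1.33] T [ 0.015 -0.38   0.006] [-3.14   0.285 -0.009]
[[168.89291829 193.73828385]
 [188.24932628 173.57640264]
 [167.50809406 189.59775678]]
```

View pics/c7.png

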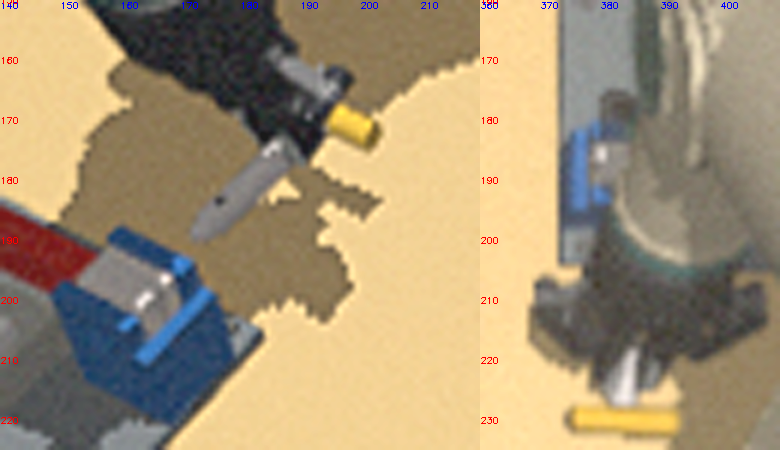

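The nose at scene (172.5,189.5) lines up with the projected hole (168.9,193.7) along the shank's direction, to about 1 px. I'm starting the insertion.

Request:
apply_moves([
  {"tx": 0.008,"ty": 0.0004,"tz": 0.0,"rx": 0.0,"ry": 0.0,"rz": 0.0,"claw": 0.005},
  {"tx": 0.014,"ty": 0.0004,"tz": 0.0,"rx": 0.0,"ry": 0.0,"rz": 0.0,"claw": 0.005},
  {"tx": 0.018,"ty": 0.0004,"tz": 0.0,"rx": 0.0,"ry": 0.0,"rz": 0.0,"claw": 0.005},
  {"tx": 0.022,"ty": 0.0004,"tz": 0.0,"rx": 0.0,"ry": 0.0,"rz": 0.0,"claw": 0.005},
  {"tx": 0.026,"ty": 0.0004,"tz": 0.0,"rx": 0.0,"ry": 0.0,"rz": 0.0,"claw": 0.005},
  {"tx": 0.029,"ty": 0.0003,"tz": 0.0,"rx": 0.0,"ry": 0.0,"rz": 0.0,"claw": 0.005},
])

```text
clock: 17.45
eef_pos: [525.3, -209.1, 54.6]
tool_rot: [-3.141, 0.286, -0.01]
force: [-0.7, -0.1, -2.0]
width: 12.3
```

```bash
python3 -c "
from h import *
favg(3)"
```

```text
[ 525.  -209.1   54.6] F [ 0.01  0.3  -2.62] T [ 0.005 -0.431  0.025] [-3.141  0.286 -0.01 ]
```

Request:
apply_moves([
  {"tx": 0.003,"ty": 0.0005,"tz": 0.0,"rx": 0.0,"ry": 0.0,"rz": 0.0,"claw": 0.005},
  {"tx": 0.006,"ty": 0.0005,"tz": 0.0,"rx": 0.0,"ry": 0.0,"rz": 0.0,"claw": 0.005},
  {"tx": 0.009,"ty": 0.0005,"tz": 0.0,"rx": 0.0,"ry": 0.0,"rz": 0.0,"claw": 0.005},
  {"tx": 0.011,"ty": 0.0005,"tz": 0.0,"rx": 0.0,"ry": 0.0,"rz": 0.0,"claw": 0.005},
  {"tx": 0.011,"ty": 0.0005,"tz": 0.0,"rx": 0.0,"ry": 0.0,"rz": 0.0,"claw": 0.005},
])

```text
clock: 18.1
eef_pos: [536.7, -208.6, 54.8]
tool_rot: [-3.141, 0.285, -0.01]
force: [0.2, 0.6, -0.2]
width: 12.5
```

```bash
python3 -c "
from h import *
favg(3)"
```

```text
[ 536.3 -208.6   54.8] F [0.01 0.9  0.46] T [ 0.074 -0.499  0.004] [-3.141  0.285 -0.01 ]
```

Request:
apply_moves([
  {"tx": 0.0,"ty": 0.0,"tz": 0.0007,"rx": 0.0,"ry": 0.0,"rz": 0.0,"claw": 0.005},
  {"tx": 0.003,"ty": 0.0,"tz": 0.0007,"rx": 0.0,"ry": 0.0,"rz": 0.0,"claw": 0.005},
  {"tx": 0.006,"ty": 0.0,"tz": 0.0007,"rx": 0.0,"ry": 0.0,"rz": 0.0,"claw": 0.005},
  {"tx": 0.009,"ty": 0.0,"tz": 0.0007,"rx": 0.0,"ry": 0.0,"rz": 0.0,"claw": 0.005},
  {"tx": 0.011,"ty": 0.0,"tz": 0.0007,"rx": 0.0,"ry": 0.0,"rz": 0.0,"claw": 0.005},
  {"tx": 0.011,"ty": 0.0,"tz": 0.0007,"rx": 0.0,"ry": 0.0,"rz": 0.0,"claw": 0.005},
])

```text
clock: 18.85
eef_pos: [547.6, -208.6, 55.4]
tool_rot: [-3.141, 0.285, -0.01]
force: [-1.0, 0.0, 1.2]
width: 12.4
```

```bash
python3 -c "
from h import *
favg(3)"
```

```text
[ 547.5 -208.7   55.5] F [0.7  0.04 1.22] T [ 0.049 -0.457 -0.013] [-3.141  0.285 -0.01 ]
```

Request:
apply_moves([
  {"tx": 0.0,"ty": 0.0,"tz": 0.0007,"rx": 0.0,"ry": 0.0,"rz": 0.0,"claw": 0.005},
  {"tx": 0.003,"ty": 0.0,"tz": 0.0007,"rx": 0.0,"ry": 0.0,"rz": 0.0,"claw": 0.005},
  {"tx": 0.006,"ty": 0.0,"tz": 0.0007,"rx": 0.0,"ry": 0.0,"rz": 0.0,"claw": 0.005},
  {"tx": 0.009,"ty": 0.0,"tz": 0.0007,"rx": 0.0,"ry": 0.0,"rz": 0.0,"claw": 0.005},
  {"tx": 0.011,"ty": 0.0,"tz": 0.0007,"rx": 0.0,"ry": 0.0,"rz": 0.0,"claw": 0.005},
  {"tx": 0.011,"ty": 0.0,"tz": 0.0007,"rx": 0.0,"ry": 0.0,"rz": 0.0,"claw": 0.005},
])

```text
clock: 19.6
eef_pos: [558.3, -208.8, 56.2]
tool_rot: [-3.141, 0.286, -0.01]
force: [-1.5, -0.6, 2.5]
width: 12.6
```

```bash
python3 -c "
from h import *
favg(3)"
```

```text
[ 558.3 -208.8   56.3] F [-0.81 -0.17  2.93] T [-0.028 -0.075  0.028] [-3.141  0.285 -0.01 ]
```

Request:
apply_moves([
  {"tx": 0.0,"ty": 0.0,"tz": 0.0,"rx": 0.0,"ry": -0.2,"rz": 0.0,"claw": 0.005},
  {"tx": 0.0,"ty": 0.0,"tz": 0.0,"rx": 0.0,"ry": -0.35,"rz": 0.0,"claw": 0.005},
  {"tx": 0.0,"ty": 0.0,"tz": 0.0,"rx": 0.0,"ry": -0.35,"rz": 0.0,"claw": 0.005},
])

```text
clock: 20.05
eef_pos: [557.9, -208.7, 56.1]
tool_rot: [-3.14, 0.254, -0.01]
force: [0.5, -0.0, 0.7]
width: 12.7
```

```bash
python3 -c "
from h import *
favg(3)"
```

```text
[ 557.9 -208.7   56. ] F [-0.24 -0.61  1.19] T [-0.04  -0.277  0.014] [-3.14   0.255 -0.01 ]
```

Turning the nose up lowers the load, as expected. I'm turning it a little further and pushing on.

Request:
apply_moves([
  {"tx": 0.0,"ty": 0.0,"tz": 0.0,"rx": 0.0,"ry": -0.2,"rz": 0.0,"claw": 0.005},
  {"tx": 0.003,"ty": 0.0,"tz": 0.0,"rx": 0.0,"ry": -0.2,"rz": 0.0,"claw": 0.005},
  {"tx": 0.006,"ty": 0.0,"tz": 0.0,"rx": 0.0,"ry": -0.2,"rz": 0.0,"claw": 0.005},
  {"tx": 0.008,"ty": 0.0,"tz": 0.0,"rx": 0.0,"ry": -0.2,"rz": 0.0,"claw": 0.005},
  {"tx": 0.008,"ty": 0.0,"tz": 0.0,"rx": 0.0,"ry": -0.2,"rz": 0.0,"claw": 0.005},
])

```text
clock: 20.7
eef_pos: [565.7, -208.9, 56.3]
tool_rot: [-3.141, 0.239, -0.01]
force: [-3.5, -0.1, 5.2]
width: 12.5
```

```bash
python3 -c "
from h import *
favg(3)"
```

```text
[ 565.7 -208.8   56.3] F [-3.68 -0.57  4.95] T [-0.099  0.741  0.06 ] [-3.141  0.239 -0.01 ]
```

Request:
apply_moves([
  {"tx": 0.0,"ty": 0.0,"tz": 0.0,"rx": 0.0,"ry": -0.4,"rz": 0.0,"claw": 0.005},
  {"tx": 0.0,"ty": 0.0,"tz": 0.0,"rx": 0.0,"ry": -0.4,"rz": 0.0,"claw": 0.005},
  {"tx": 0.003,"ty": 0.0,"tz": 0.0,"rx": 0.0,"ry": -0.4,"rz": 0.0,"claw": 0.005},
  {"tx": 0.003,"ty": 0.0,"tz": 0.0,"rx": 0.0,"ry": -0.4,"rz": 0.0,"claw": 0.005},
])

```text
clock: 21.25
eef_pos: [567.3, -208.9, 56.2]
tool_rot: [-3.14, 0.208, -0.01]
force: [-7.3, -0.5, 7.2]
width: 12.5
```

```bash
python3 -c "
from h import *
favg(3)"
```

```text
[ 567.3 -208.9   56.2] F [-6.42 -0.38  7.19] T [-0.119  1.548  0.052] [-3.14   0.208 -0.01 ]
```

```bash
python3 - <<'E'
from h import *
# scene6: TCP (496.6,-208.8,54.8), pin axis passes (498,-208.8,60); origin ~22.6 behind
for ph in (-.05,0,.05,.1,.15):
    d=np.array([np.cos(ph),-.01,np.sin(ph)]); g=np.array([498,-208.8,60.2-0*ph])
    o=g-22*d; n=g+68*d; e=o-8*d+np.array([0,30,0])
    print(ph,'nose',proj('scene',n)[0].round(1),'bar +y end',proj('scene',e)[0].round(1),'bar centre top',proj('top',o-8*d)[0].round(1))
print('obs nose (172.5,189.5) shank tip; bar end (202,173); top bar (384,229.5)')
im=save('scene','scene7.png'); favg(1)
E
```

```text
-0.05 nose [173.7 189.1] bar +y end [202.6 169.7] bar centre top [384.5 229.9]
0 nose [173.5 188.3] bar +y end [202.7 170. ] bar centre top [384.4 230. ]
0.05 nose [173.3 187.5] bar +y end [202.8 170.4] bar centre top [384.4 230.1]
0.1 nose [173.1 186.7] bar +y end [202.8 170.7] bar centre top [384.3 230.1]
0.15 nose [172.9 185.8] bar +y end [202.8 171.1] bar centre top [384.2 230.1]
obs nose (172.5,189.5) shank tip; bar end (202,173); top bar (384,229.5)
[ 567.3 -209.    56.2] F [-6.87  0.76  6.93] T [-0.11   1.461  0.121] [-3.14   0.208 -0.01 ]
```

Request:
apply_moves([
  {"tx": -0.003,"ty": 0.0,"tz": 0.0005,"rx": 0.0,"ry": 0.3,"rz": 0.0,"claw": 0.005},
  {"tx": -0.003,"ty": 0.0,"tz": 0.001,"rx": 0.0,"ry": 0.6,"rz": 0.0,"claw": 0.005},
  {"tx": -0.003,"ty": 0.0,"tz": 0.0015,"rx": 0.0,"ry": 0.95,"rz": 0.0,"claw": 0.005},
  {"tx": -0.003,"ty": 0.0,"tz": 0.0015,"rx": 0.0,"ry": 0.95,"rz": 0.0,"claw": 0.005},
])

```text
clock: 21.9
eef_pos: [567.7, -208.8, 57.6]
tool_rot: [-3.141, 0.285, -0.01]
force: [-1.5, -0.8, 6.3]
width: 12.6
```

```bash
python3 -c "
from h import *
favg(4)"
```

```text
[ 567.7 -208.8   57.7] F [ 0.1  -1.19  4.01] T [-0.22  -0.159  0.062] [-3.141  0.283 -0.01 ]
```

Request:
apply_moves([
  {"tx": 0.0,"ty": 0.0,"tz": 0.0006,"rx": 0.0,"ry": 0.0,"rz": 0.0,"claw": 0.005},
  {"tx": 0.0,"ty": 0.0,"tz": 0.0012,"rx": 0.0,"ry": 0.0,"rz": 0.0,"claw": 0.005},
  {"tx": 0.0,"ty": 0.0,"tz": 0.0012,"rx": 0.0,"ry": 0.0,"rz": 0.0,"claw": 0.005},
])

```text
clock: 22.4
eef_pos: [565.9, -208.5, 58.4]
tool_rot: [-3.14, 0.286, -0.01]
force: [0.2, -0.8, -0.2]
width: 12.5
```

```bash
python3 -c "
from h import *
favg(4)"
```

```text
[ 565.8 -208.5   58.5] F [ 0.37 -0.14 -0.29] T [-0.126 -0.425  0.011] [-3.14   0.286 -0.01 ]
```

Request:
apply_moves([
  {"tx": 0.0,"ty": 0.0,"tz": 0.0005,"rx": 0.0,"ry": 0.0,"rz": 0.0,"claw": 0.005},
  {"tx": 0.003,"ty": 0.0,"tz": 0.0005,"rx": 0.0,"ry": 0.0,"rz": 0.0,"claw": 0.005},
  {"tx": 0.005,"ty": 0.0,"tz": 0.0005,"rx": 0.0,"ry": 0.0,"rz": 0.0,"claw": 0.005},
  {"tx": 0.005,"ty": 0.0,"tz": 0.0005,"rx": 0.0,"ry": 0.0,"rz": 0.0,"claw": 0.005},
])

```text
clock: 23.0
eef_pos: [571.4, -208.5, 59.1]
tool_rot: [-3.14, 0.286, -0.01]
force: [0.7, -0.9, -1.3]
width: 12.5
```

```bash
python3 -c "
from h import *
favg(4)"
```

```text
[ 570.9 -208.6   59.2] F [-0.03  0.17 -1.52] T [-0.    -0.417  0.003] [-3.141  0.286 -0.01 ]
```

Request:
apply_moves([
  {"tx": 0.003,"ty": 0.0,"tz": 0.0003,"rx": 0.0,"ry": 0.0,"rz": 0.0,"claw": 0.005},
  {"tx": 0.005,"ty": 0.0,"tz": 0.0003,"rx": 0.0,"ry": 0.0,"rz": 0.0,"claw": 0.005},
  {"tx": 0.007,"ty": 0.0,"tz": 0.0003,"rx": 0.0,"ry": 0.0,"rz": 0.0,"claw": 0.005},
  {"tx": 0.007,"ty": 0.0,"tz": 0.0003,"rx": 0.0,"ry": 0.0,"rz": 0.0,"claw": 0.005},
])

```text
clock: 23.6
eef_pos: [576.4, -208.7, 59.5]
tool_rot: [-3.141, 0.29, -0.01]
force: [-5.4, 0.3, 0.3]
width: 12.4
```

```bash
python3 - <<'E'
from h import *
favg(4)
s=save('scene','scene8.png')[:,:,::-1]; t=save('top','top8.png')[:,:,::-1]
def crop(im,x,y,w,h,k):
    c=cv2.resize(im[y:y+h,x:x+w],None,fx=k,fy=k,interpolation=cv2.INTER_CUBIC)
    c=cv2.convertScaleAbs(c,alpha=1.5,beta=25)
    for i in range(0,w,10): cv2.putText(c,str(x+i),(i*k,8),0,.3,(255,0,0),1)
    for j in range(0,h,10): cv2.putText(c,str(y+j),(0,j*k+3),0,.3,(0,0,255),1)
    return c
cv2.imwrite('pics/c8.png',np.hstack([crop(s,130,155,75,75,6),crop(t,360,150,50,75,6)]))
E
```

```text
[ 576.4 -208.7   59.5] F [-5.69  0.13  0.65] T [ 0.044  0.705 -0.043] [-3.141  0.289 -0.01 ]
```

View pics/c8.png

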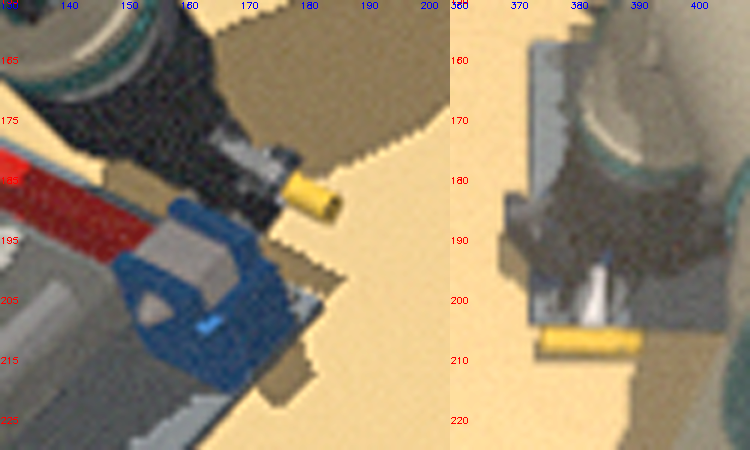

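The nose now shows through the far ear at scene (155,205), and the pads are at the near ear. I'm opening, lifting clear and uprighting the tool, then moving behind the crossbar.

Request:
apply_moves([
  {"tx": -0.001,"ty": 0.0,"tz": 0.0,"rx": 0.0,"ry": 0.0,"rz": 0.0,"claw": 0.02},
  {"tx": -0.002,"ty": 0.0,"tz": 0.0,"rx": 0.0,"ry": 0.0,"rz": 0.0,"claw": 0.04},
  {"tx": -0.002,"ty": 0.0,"tz": 0.0,"rx": 0.0,"ry": 0.0,"rz": 0.0,"claw": 0.04},
  {"tx": -0.002,"ty": 0.0,"tz": 0.0,"rx": 0.0,"ry": 0.0,"rz": 0.0,"claw": 0.04},
  {"tx": -0.002,"ty": 0.0,"tz": 0.02,"rx": 0.0,"ry": 0.0,"rz": 0.0,"claw": 0.04},
  {"tx": -0.002,"ty": 0.0,"tz": 0.05,"rx": 0.0,"ry": 0.0,"rz": 0.0,"claw": 0.04},
  {"tx": -0.01,"ty": 0.0,"tz": 0.06,"rx": 0.0,"ry": -1.0,"rz": 0.0,"claw": 0.02},
  {"tx": -0.05,"ty": 0.0,"tz": 0.06,"rx": 0.0,"ry": -2.4,"rz": 0.0,"claw": 0.0},
  {"tx": -0.08,"ty": 0.0,"tz": 0.06,"rx": 0.0,"ry": -3.28,"rz": 0.0,"claw": 0.0},
  {"tx": -0.08,"ty": 0.0,"tz": 0.06,"rx": 0.0,"ry": -3.28,"rz": 0.0,"claw": 0.0},
])

```text
clock: 24.9
eef_pos: [484.1, -207.9, 118.0]
tool_rot: [-3.137, 0.015, -0.01]
force: [0.2, -1.1, 0.2]
width: 0.1
```

```bash
python3 - <<'E'
from h import *
favg(2)
s=save('scene','scene9.png')[:,:,::-1]; t=save('top','top9.png')[:,:,::-1]
def crop(im,x,y,w,h,k):
    c=cv2.resize(im[y:y+h,x:x+w],None,fx=k,fy=k,interpolation=cv2.INTER_CUBIC)
    c=cv2.convertScaleAbs(c,alpha=1.5,beta=25)
    for i in range(0,w,10): cv2.putText(c,str(x+i),(i*k,8),0,.3,(255,0,0),1)
    for j in range(0,h,10): cv2.putText(c,str(y+j),(0,j*k+3),0,.3,(0,0,255),1)
    return c
cv2.imwrite('pics/c9.png',np.hstack([crop(s,130,155,75,75,6),crop(t,360,150,50,75,6)]))
E
```

```text
[ 497.2 -209.4  120.3] F [ 1.32 -0.57  0.08] T [-0.039 -0.105  0.027] [-3.139e+00 -1.000e-03 -1.000e-02]
```

View pics/c9.png

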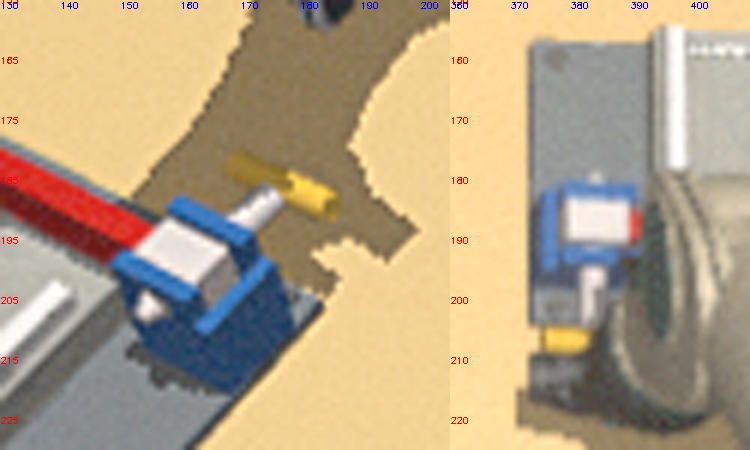

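Request:
apply_moves([
  {"tx": 0.0,"ty": 0.0008,"tz": -0.04,"rx": 0.0,"ry": 0.0,"rz": 0.0,"claw": 0.0},
  {"tx": 0.0,"ty": 0.0008,"tz": -0.072,"rx": 0.0,"ry": 0.0,"rz": 0.0,"claw": 0.0},
  {"tx": 0.0,"ty": 0.0008,"tz": -0.072,"rx": 0.0,"ry": 0.0,"rz": 0.0,"claw": 0.0},
  {"tx": 0.01,"ty": 0.0008,"tz": -0.072,"rx": 0.0,"ry": 0.0,"rz": 0.0,"claw": 0.0},
  {"tx": 0.02,"ty": 0.0008,"tz": -0.072,"rx": 0.0,"ry": 0.0,"rz": 0.0,"claw": 0.0},
  {"tx": 0.024,"ty": 0.0008,"tz": -0.072,"rx": 0.0,"ry": 0.0,"rz": 0.0,"claw": 0.0},
  {"tx": 0.028,"ty": 0.0008,"tz": -0.072,"rx": 0.0,"ry": 0.0,"rz": 0.0,"claw": 0.0},
  {"tx": 0.032,"ty": 0.0008,"tz": -0.072,"rx": 0.0,"ry": 0.0,"rz": 0.0,"claw": 0.0},
  {"tx": 0.036,"ty": 0.0008,"tz": -0.072,"rx": 0.0,"ry": 0.0,"rz": 0.0,"claw": 0.0},
])

```text
clock: 26.0
eef_pos: [534.1, -208.0, 48.0]
tool_rot: [-3.138, -0.0, -0.01]
force: [-1.5, 1.1, 0.9]
width: 0.3
```

```bash
python3 -c "
from h import *
favg(2)"
```

```text
[ 534.5 -207.9   47.8] F [0.34 0.06 0.15] T [-0.044 -0.008  0.02 ] [-3.138e+00 -1.000e-03 -1.000e-02]
```

Request:
apply_moves([
  {"tx": 0.003,"ty": 0.0,"tz": 0.0,"rx": 0.0,"ry": 0.0,"rz": 0.0,"claw": 0.0},
  {"tx": 0.006,"ty": 0.0,"tz": 0.0,"rx": 0.0,"ry": 0.0,"rz": 0.0,"claw": 0.0},
  {"tx": 0.009,"ty": 0.0,"tz": 0.0,"rx": 0.0,"ry": 0.0,"rz": 0.0,"claw": 0.0},
  {"tx": 0.012,"ty": 0.0,"tz": 0.0,"rx": 0.0,"ry": 0.0,"rz": 0.0,"claw": 0.0},
  {"tx": 0.015,"ty": 0.0,"tz": 0.0,"rx": 0.0,"ry": 0.0,"rz": 0.0,"claw": 0.0},
  {"tx": 0.015,"ty": 0.0,"tz": 0.0,"rx": 0.0,"ry": 0.0,"rz": 0.0,"claw": 0.0},
])

```text
clock: 26.7
eef_pos: [550.0, -207.7, 47.7]
tool_rot: [-3.138, -0.002, -0.009]
force: [0.5, 0.2, 0.8]
width: -0.1
```

```bash
python3 -c "
from h import *
favg(2)"
```

```text
[ 549.4 -207.7   47.6] F [-0.29  0.26 -0.  ] T [-0.004  0.003  0.033] [-3.138e+00 -1.000e-03 -9.000e-03]
```

Request:
apply_moves([
  {"tx": 0.002,"ty": 0.0,"tz": 0.0,"rx": 0.0,"ry": 0.0,"rz": 0.0,"claw": 0.0},
  {"tx": 0.004,"ty": 0.0,"tz": 0.0,"rx": 0.0,"ry": 0.0,"rz": 0.0,"claw": 0.0},
  {"tx": 0.006,"ty": 0.0,"tz": 0.0,"rx": 0.0,"ry": 0.0,"rz": 0.0,"claw": 0.0},
  {"tx": 0.008,"ty": 0.0,"tz": 0.0,"rx": 0.0,"ry": 0.0,"rz": 0.0,"claw": 0.0},
  {"tx": 0.01,"ty": 0.0,"tz": 0.0,"rx": 0.0,"ry": 0.0,"rz": 0.0,"claw": 0.0},
])

```text
clock: 27.3
eef_pos: [559.1, -207.8, 47.5]
tool_rot: [-3.138, -0.0, -0.009]
force: [-1.0, -0.1, 0.0]
width: -0.2
```

```bash
python3 -c "
from h import *
favg(2)"
```

```text
[ 559.5 -207.8   47.6] F [ 0.47  0.12 -0.11] T [ 0.033  0.009 -0.013] [-3.138e+00 -1.000e-03 -9.000e-03]
```

Request:
apply_moves([
  {"tx": 0.002,"ty": 0.0,"tz": 0.0,"rx": 0.0,"ry": 0.0,"rz": 0.0,"claw": 0.0},
  {"tx": 0.004,"ty": 0.0,"tz": 0.0,"rx": 0.0,"ry": 0.0,"rz": 0.0,"claw": 0.0},
  {"tx": 0.005,"ty": 0.0,"tz": 0.0,"rx": 0.0,"ry": 0.0,"rz": 0.0,"claw": 0.0},
  {"tx": 0.006,"ty": 0.0,"tz": 0.0,"rx": 0.0,"ry": 0.0,"rz": 0.0,"claw": 0.0},
])

```text
clock: 27.8
eef_pos: [565.0, -207.8, 47.6]
tool_rot: [-3.138, -0.0, -0.009]
force: [-0.3, 0.1, 1.4]
width: -0.0
```

```bash
python3 -c "
from h import *
favg(2)"
```

```text
[ 565.2 -207.8   47.6] F [0.08 0.03 0.24] T [0.036 0.057 0.013] [-3.138e+00 -1.000e-03 -9.000e-03]
```

Request:
apply_moves([
  {"tx": 0.001,"ty": 0.0,"tz": 0.0,"rx": 0.0,"ry": 0.0,"rz": 0.0,"claw": 0.0},
  {"tx": 0.002,"ty": 0.0,"tz": 0.0,"rx": 0.0,"ry": 0.0,"rz": 0.0,"claw": 0.0},
  {"tx": 0.003,"ty": 0.0,"tz": 0.0,"rx": 0.0,"ry": 0.0,"rz": 0.0,"claw": 0.0},
  {"tx": 0.003,"ty": 0.0,"tz": 0.0,"rx": 0.0,"ry": 0.0,"rz": 0.0,"claw": 0.0},
])

```text
clock: 28.3
eef_pos: [566.2, -207.7, 47.2]
tool_rot: [-3.138, 0.003, -0.01]
force: [-5.1, 0.8, 1.8]
width: 0.2
```

```bash
python3 -c "
from h import *
favg(3)"
```

```text
[ 566.3 -207.7   47.2] F [-5.21  0.87  2.22] T [ 0.236  1.085 -0.016] [-3.138e+00  3.000e-03 -1.000e-02]
```

It has stopped against the ear. I'll press a bit firmer, then retract and check.

Request:
apply_moves([
  {"tx": 0.0015,"ty": 0.0,"tz": 0.0,"rx": 0.0,"ry": 0.0,"rz": 0.0,"claw": 0.0},
  {"tx": 0.003,"ty": 0.0,"tz": 0.0,"rx": 0.0,"ry": 0.0,"rz": 0.0,"claw": 0.0},
  {"tx": 0.003,"ty": 0.0,"tz": 0.0,"rx": 0.0,"ry": 0.0,"rz": 0.0,"claw": 0.0},
])

```text
clock: 28.75
eef_pos: [566.3, -207.7, 46.5]
tool_rot: [-3.138, 0.009, -0.01]
force: [-9.6, 1.9, 2.5]
width: 0.0
```

Request:
apply_moves([
  {"tx": -0.005,"ty": 0.0,"tz": 0.0,"rx": 0.0,"ry": 0.0,"rz": 0.0,"claw": 0.0},
  {"tx": -0.03,"ty": 0.0,"tz": 0.0,"rx": 0.0,"ry": 0.0,"rz": 0.0,"claw": 0.0},
  {"tx": -0.06,"ty": 0.0,"tz": 0.02,"rx": 0.0,"ry": 0.0,"rz": 0.0,"claw": 0.0},
  {"tx": -0.08,"ty": 0.0,"tz": 0.06,"rx": 0.0,"ry": 0.0,"rz": 0.0,"claw": 0.0},
  {"tx": -0.09,"ty": 0.03,"tz": 0.1,"rx": 0.0,"ry": 0.0,"rz": 0.0,"claw": 0.0},
  {"tx": -0.1,"ty": 0.07,"tz": 0.13,"rx": 0.0,"ry": 0.0,"rz": 0.0,"claw": 0.0},
  {"tx": -0.1,"ty": 0.11,"tz": 0.15,"rx": 0.0,"ry": 0.0,"rz": 0.0,"claw": 0.0},
  {"tx": -0.1,"ty": 0.15,"tz": 0.15,"rx": 0.0,"ry": 0.0,"rz": 0.0,"claw": 0.0},
  {"tx": -0.1,"ty": 0.15,"tz": 0.15,"rx": 0.0,"ry": 0.0,"rz": 0.0,"claw": 0.0},
])

```text
clock: 29.65
eef_pos: [473.3, -51.5, 199.6]
tool_rot: [-3.135, -0.007, -0.0]
force: [-0.4, -0.1, -0.5]
width: -0.1
```

```bash
python3 - <<'E'
from h import *
favg(1)
s=save('scene','scene10.png')[:,:,::-1]; t=save('top','top10.png')[:,:,::-1]
def crop(im,x,y,w,h,k):
    c=cv2.resize(im[y:y+h,x:x+w],None,fx=k,fy=k,interpolation=cv2.INTER_CUBIC)
    c=cv2.convertScaleAbs(c,alpha=1.5,beta=25)
    for i in range(0,w,10): cv2.putText(c,str(x+i),(i*k,8),0,.3,(255,0,0),1)
    for j in range(0,h,10): cv2.putText(c,str(y+j),(0,j*k+3),0,.3,(0,0,255),1)
    return c
cv2.imwrite('pics/c10.png',np.hstack([crop(s,130,165,60,60,7),crop(t,360,155,50,60,7)]))
# home pin predicted with ear_in (589,-208.4)
for x in (589,): print('nose home',proj('scene',[x+90,-209.6,60]),proj('top',[x+90,-209.6,60]),'bar',proj('top',[[x-8,-238.4,60],[x-8,-178.4,60]]),proj('scene',[[x-8,-178.4,60]]))
E
```

```text
[472.8 -54.8 198.8] F [ 0.21 -0.73  0.08] T [-0.087 -0.052 -0.025] [-3.137e+00 -5.000e-03 -3.000e-03]
nose home [[147.03666255 216.53328893]] [[383.39967944 170.13094615]] bar [[392.36638641 197.69801039]
 [375.05222511 197.46146295]] [[179.07853144 196.08754621]]
```

View pics/c10.png

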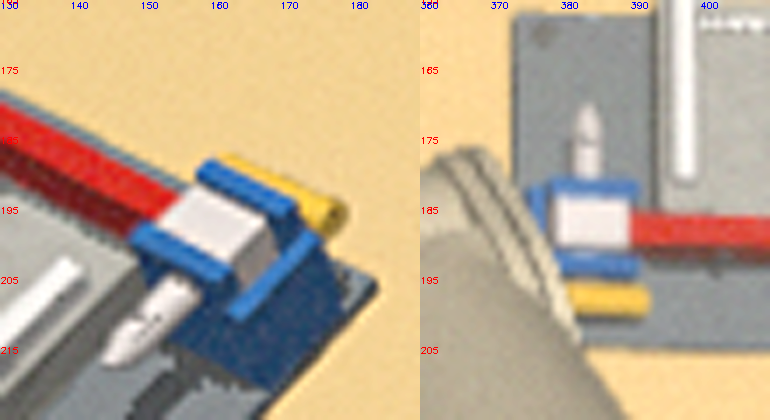

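The nose tip sits at scene (145.5,216.5) and top (382.7,169.5). The predictions for a fully home pin are (147.0,216.5) and (383.4,170.1). The crossbar lies against the near ear, the arm is straight, and the robot is clear. I'm handing in.

```bash
python3 -c "
from h import *
print(finish_job())"
```

```text
the job is handed in; nothing more can be done
None
```

I tipped the bin to its stop, took the larger T-pin from the back compartment, and pushed it through ear, eye and ear until the crossbar met the near ear. The job was handed in at about 30 s of the 72 s; no verdict was reported.

**Last checks**
- **Pin:** in both cameras the nose tip was within about 1.5 px (roughly 4 mm) of where a fully home pin should put it. The push stopped dead at about 10 N, and the crossbar lies against the ear.
- **Blade arm:** it lies straight and closed in its yoke, judged by eye from the last picture.
- **Robot:** it was clear of everything.

**Problems and things not confirmed**
- **Joint limits:** at the steep tilt needed over the bin, joints 6 and 7 twice sat on their limits. Joint 7 read -2.942 against the stated -2.94. I used a shallower tilt to grasp.
- **Camera disagreement:** the two cameras differed by about 4 mm sideways. I settled the pin's height and side position by touching it lightly against the fixed ear.
- **Insertion:** my first correction tilted the pin the wrong way and met about 10 N of resistance. I reversed it and raised the pin, and it then went in freely.
- **Grip width:** the gripper read 12.6 mm on the 16 mm shank throughout. I never explained this, but the hold was firm.
- **Other items on the bench:** I did not measure the spool, tape, screwdriver, flask or circuit board again at the end. The arm's path stayed away from them.

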